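Clip the screwdrivers into the pull-out tray

TASK

Pull the tool tray all the way out from under its hood, then press every screwdriver lying on the bench down into a free clip place of its own until it snaps in and rests on the bars, handle towards you and blade towards the hood, the jaws gripping the middle of the handle. When all are clipped in, push the tray fully home under the hood and let go; do not disturb the tape measure, the wood offcut and the hex nut.

Things in the scene. Friction and masses are not known exactly. Their poses are not given: they have to be found in the camera images.
- tray (a joint): how far the tray is pulled out of the hood, m: 0 fully home (end stop), 0.130 fully out (end stop). It slides level on runners, straight out of the hood's open front (along the hood's -x, towards the robot), needs about 3 N to move and stays where it is left; it may start up to 30 mm ajar
- tray_pull (a point): middle of the tray's pull: a level round steel bar 10 mm thick and 68 mm long (along the tray's y), its axis 30 mm above the bench, 45 mm in front of the tray's front edge (free gap behind the bar about 40 mm); it moves with the tray and is 101 mm in front of the hood when the tray is home. Axes as the hood's
- hood: grey sheet-metal hood fixed on the bench, a low roof 125 mm deep (x) and 200 mm wide (y), underside 47 mm and top 50 mm above the bench, open at the front only. Origin on the bench under the middle of its front edge; x points into the hood (away from the robot), y left, z up
- clip_1 (a point): clip place 1 of 4 on the tray (1 leftmost, then 48 mm apart to the right), moves with the tray: where the grip point of a seated screwdriver lies, 32 mm above the bench, 22 mm above the tray's floor plate. Axes as the hood's. Tray home: this point is 4 mm in front of the hood's front edge; fully out: 134 mm in front
- clip_2 (a point): clip place 2, as clip_1. Every place has two pairs of sprung steel jaws, one pair 21 mm in front of and one 21 mm behind its point, each 6 mm long, reaching 41 mm above the bench (fingers fit between the pairs), on two black cross bars whose tops, 8.5 mm below the point, carry the seated handle
- clip_3 (a point): clip place 3, as clip_1. At every place the rounded jaw noses leave 12 mm between them and spread over the 17 mm handle: a handle merely laid on them stands about 12 mm too high and would catch on the hood; pressed straight down with about 6 to 16 N it snaps past the noses, the force drops, and it rests on the bars
- clip_4 (a point): clip place 4, the rightmost, as clip_1. A seated screwdriver can be pulled up out of the jaws again with about the same force
- driver_1: screwdriver 154 mm long, round plastic handle 17 mm thick from 85 mm to its end, thin steel shank (8 mm), on the shank at 76 to 81 mm a square black anti-roll guard 19 mm wide; 70 g, balances 96 mm from the blade tip. Origin at the blade tip, z along the axis towards the handle. Lies on guard and handle (axis 8.5 to 10 mm up) right of the hood, crosswise, handle to the left. May be absent
- driver_2: screwdriver 144 mm long, round plastic handle 17 mm thick from 85 mm to its end, thin steel shank (8 mm), on the shank at 76 to 81 mm a square black anti-roll guard 19 mm wide; 70 g, balances 91 mm from the blade tip. Origin at the blade tip, z along the axis towards the handle. Lies on guard and handle (axis 8.5 to 10 mm up) right of the hood, crosswise, handle to the left. May be absent
- driver_3: screwdriver 154 mm long, round plastic handle 17 mm thick from 85 mm to its end, thin steel shank (8 mm), on the shank at 76 to 81 mm a square black anti-roll guard 19 mm wide; 70 g, balances 96 mm from the blade tip. Origin at the blade tip, z along the axis towards the handle. Lies on guard and handle (axis 8.5 to 10 mm up) right of the hood, crosswise, handle to the left. May be absent
- driver_4: screwdriver 144 mm long, round plastic handle 17 mm thick from 85 mm to its end, thin steel shank (8 mm), on the shank at 76 to 81 mm a square black anti-roll guard 19 mm wide; 70 g, balances 91 mm from the blade tip. Origin at the blade tip, z along the axis towards the handle. Lies on guard and handle (axis 8.5 to 10 mm up) right of the hood, crosswise, handle to the left. May be absent
- grip_1 (a point): grip point of driver_1: on its axis, 111 mm from the blade tip, near the middle of the handle; this point goes to a clip point
- grip_2 (a point): grip point of driver_2: on its axis, 111 mm from the blade tip, near the middle of the handle; this point goes to a clip point
- grip_3 (a point): grip point of driver_3: on its axis, 111 mm from the blade tip, near the middle of the handle; this point goes to a clip point
- grip_4 (a point): grip point of driver_4: on its axis, 111 mm from the blade tip, near the middle of the handle; this point goes to a clip point
- tape_measure: yellow tape measure, 89 x 58 x 64 mm, bystander behind the work; origin under its middle
- wood_offcut: pine offcut 110 x 38 x 38 mm, bystander at the front left; origin under its middle
- hex_nut: steel hex nut 22 x 19 x 10 mm, bystander at the front; origin under its middle

How it is judged (in metres and radians):
On the way, in this order (a step that is already met when the one before it is completed fails the run):
1. the tray is pulled out (at least 115 mm) (value of joint tray above 0.115 m), for 0.2 s.
2. every screwdriver is snapped into a clip place while the tray is out (angle between the z axis of each of driver_1, driver_2, driver_3, driver_4 and the x axis of hood, either way round below 0.12 rad and ((x of grip_1 in the frame of clip_1 between -0.015 and 0.015 m and y of grip_1 in the frame of clip_1 between -0.005 and 0.005 m and z of grip_1 in the frame of clip_1 between -0.004 and 0.004 m and x of driver_1 in the frame of clip_1 above 0.08 m) or (x of grip_1 in the frame of clip_2 between -0.015 and 0.015 m and y of grip_1 in the frame of clip_2 between -0.005 and 0.005 m and z of grip_1 in the frame of clip_2 between -0.004 and 0.004 m and x of driver_1 in the frame of clip_2 above 0.08 m) or (x of grip_1 in the frame of clip_3 between -0.015 and 0.015 m and y of grip_1 in the frame of clip_3 between -0.005 and 0.005 m and z of grip_1 in the frame of clip_3 between -0.004 and 0.004 m and x of driver_1 in the frame of clip_3 above 0.08 m) or (x of grip_1 in the frame of clip_4 between -0.015 and 0.015 m and y of grip_1 in the frame of clip_4 between -0.005 and 0.005 m and z of grip_1 in the frame of clip_4 between -0.004 and 0.004 m and x of driver_1 in the frame of clip_4 above 0.08 m)) and ((x of grip_2 in the frame of clip_1 between -0.015 and 0.015 m and y of grip_2 in the frame of clip_1 between -0.005 and 0.005 m and z of grip_2 in the frame of clip_1 between -0.004 and 0.004 m and x of driver_2 in the frame of clip_1 above 0.08 m) or (x of grip_2 in the frame of clip_2 between -0.015 and 0.015 m and y of grip_2 in the frame of clip_2 between -0.005 and 0.005 m and z of grip_2 in the frame of clip_2 between -0.004 and 0.004 m and x of driver_2 in the frame of clip_2 above 0.08 m) or (x of grip_2 in the frame of clip_3 between -0.015 and 0.015 m and y of grip_2 in the frame of clip_3 between -0.005 and 0.005 m and z of grip_2 in the frame of clip_3 between -0.004 and 0.004 m and x of driver_2 in the frame of clip_3 above 0.08 m) or (x of grip_2 in the frame of clip_4 between -0.015 and 0.015 m and y of grip_2 in the frame of clip_4 between -0.005 and 0.005 m and z of grip_2 in the frame of clip_4 between -0.004 and 0.004 m and x of driver_2 in the frame of clip_4 above 0.08 m)) and ((x of grip_3 in the frame of clip_1 between -0.015 and 0.015 m and y of grip_3 in the frame of clip_1 between -0.005 and 0.005 m and z of grip_3 in the frame of clip_1 between -0.004 and 0.004 m and x of driver_3 in the frame of clip_1 above 0.08 m) or (x of grip_3 in the frame of clip_2 between -0.015 and 0.015 m and y of grip_3 in the frame of clip_2 between -0.005 and 0.005 m and z of grip_3 in the frame of clip_2 between -0.004 and 0.004 m and x of driver_3 in the frame of clip_2 above 0.08 m) or (x of grip_3 in the frame of clip_3 between -0.015 and 0.015 m and y of grip_3 in the frame of clip_3 between -0.005 and 0.005 m and z of grip_3 in the frame of clip_3 between -0.004 and 0.004 m and x of driver_3 in the frame of clip_3 above 0.08 m) or (x of grip_3 in the frame of clip_4 between -0.015 and 0.015 m and y of grip_3 in the frame of clip_4 between -0.005 and 0.005 m and z of grip_3 in the frame of clip_4 between -0.004 and 0.004 m and x of driver_3 in the frame of clip_4 above 0.08 m)) and ((x of grip_4 in the frame of clip_1 between -0.015 and 0.015 m and y of grip_4 in the frame of clip_1 between -0.005 and 0.005 m and z of grip_4 in the frame of clip_1 between -0.004 and 0.004 m and x of driver_4 in the frame of clip_1 above 0.08 m) or (x of grip_4 in the frame of clip_2 between -0.015 and 0.015 m and y of grip_4 in the frame of clip_2 between -0.005 and 0.005 m and z of grip_4 in the frame of clip_2 between -0.004 and 0.004 m and x of driver_4 in the frame of clip_2 above 0.08 m) or (x of grip_4 in the frame of clip_3 between -0.015 and 0.015 m and y of grip_4 in the frame of clip_3 between -0.005 and 0.005 m and z of grip_4 in the frame of clip_3 between -0.004 and 0.004 m and x of driver_4 in the frame of clip_3 above 0.08 m) or (x of grip_4 in the frame of clip_4 between -0.015 and 0.015 m and y of grip_4 in the frame of clip_4 between -0.005 and 0.005 m and z of grip_4 in the frame of clip_4 between -0.004 and 0.004 m and x of driver_4 in the frame of clip_4 above 0.08 m)) and value of joint tray above 0.09 m), for 0.2 s.
3. the tray is pushed home with all screwdrivers clipped in (angle between the z axis of each of driver_1, driver_2, driver_3, driver_4 and the x axis of hood, either way round below 0.12 rad and ((x of grip_1 in the frame of clip_1 between -0.015 and 0.015 m and y of grip_1 in the frame of clip_1 between -0.005 and 0.005 m and z of grip_1 in the frame of clip_1 between -0.004 and 0.004 m and x of driver_1 in the frame of clip_1 above 0.08 m) or (x of grip_1 in the frame of clip_2 between -0.015 and 0.015 m and y of grip_1 in the frame of clip_2 between -0.005 and 0.005 m and z of grip_1 in the frame of clip_2 between -0.004 and 0.004 m and x of driver_1 in the frame of clip_2 above 0.08 m) or (x of grip_1 in the frame of clip_3 between -0.015 and 0.015 m and y of grip_1 in the frame of clip_3 between -0.005 and 0.005 m and z of grip_1 in the frame of clip_3 between -0.004 and 0.004 m and x of driver_1 in the frame of clip_3 above 0.08 m) or (x of grip_1 in the frame of clip_4 between -0.015 and 0.015 m and y of grip_1 in the frame of clip_4 between -0.005 and 0.005 m and z of grip_1 in the frame of clip_4 between -0.004 and 0.004 m and x of driver_1 in the frame of clip_4 above 0.08 m)) and ((x of grip_2 in the frame of clip_1 between -0.015 and 0.015 m and y of grip_2 in the frame of clip_1 between -0.005 and 0.005 m and z of grip_2 in the frame of clip_1 between -0.004 and 0.004 m and x of driver_2 in the frame of clip_1 above 0.08 m) or (x of grip_2 in the frame of clip_2 between -0.015 and 0.015 m and y of grip_2 in the frame of clip_2 between -0.005 and 0.005 m and z of grip_2 in the frame of clip_2 between -0.004 and 0.004 m and x of driver_2 in the frame of clip_2 above 0.08 m) or (x of grip_2 in the frame of clip_3 between -0.015 and 0.015 m and y of grip_2 in the frame of clip_3 between -0.005 and 0.005 m and z of grip_2 in the frame of clip_3 between -0.004 and 0.004 m and x of driver_2 in the frame of clip_3 above 0.08 m) or (x of grip_2 in the frame of clip_4 between -0.015 and 0.015 m and y of grip_2 in the frame of clip_4 between -0.005 and 0.005 m and z of grip_2 in the frame of clip_4 between -0.004 and 0.004 m and x of driver_2 in the frame of clip_4 above 0.08 m)) and ((x of grip_3 in the frame of clip_1 between -0.015 and 0.015 m and y of grip_3 in the frame of clip_1 between -0.005 and 0.005 m and z of grip_3 in the frame of clip_1 between -0.004 and 0.004 m and x of driver_3 in the frame of clip_1 above 0.08 m) or (x of grip_3 in the frame of clip_2 between -0.015 and 0.015 m and y of grip_3 in the frame of clip_2 between -0.005 and 0.005 m and z of grip_3 in the frame of clip_2 between -0.004 and 0.004 m and x of driver_3 in the frame of clip_2 above 0.08 m) or (x of grip_3 in the frame of clip_3 between -0.015 and 0.015 m and y of grip_3 in the frame of clip_3 between -0.005 and 0.005 m and z of grip_3 in the frame of clip_3 between -0.004 and 0.004 m and x of driver_3 in the frame of clip_3 above 0.08 m) or (x of grip_3 in the frame of clip_4 between -0.015 and 0.015 m and y of grip_3 in the frame of clip_4 between -0.005 and 0.005 m and z of grip_3 in the frame of clip_4 between -0.004 and 0.004 m and x of driver_3 in the frame of clip_4 above 0.08 m)) and ((x of grip_4 in the frame of clip_1 between -0.015 and 0.015 m and y of grip_4 in the frame of clip_1 between -0.005 and 0.005 m and z of grip_4 in the frame of clip_1 between -0.004 and 0.004 m and x of driver_4 in the frame of clip_1 above 0.08 m) or (x of grip_4 in the frame of clip_2 between -0.015 and 0.015 m and y of grip_4 in the frame of clip_2 between -0.005 and 0.005 m and z of grip_4 in the frame of clip_2 between -0.004 and 0.004 m and x of driver_4 in the frame of clip_2 above 0.08 m) or (x of grip_4 in the frame of clip_3 between -0.015 and 0.015 m and y of grip_4 in the frame of clip_3 between -0.005 and 0.005 m and z of grip_4 in the frame of clip_3 between -0.004 and 0.004 m and x of driver_4 in the frame of clip_3 above 0.08 m) or (x of grip_4 in the frame of clip_4 between -0.015 and 0.015 m and y of grip_4 in the frame of clip_4 between -0.005 and 0.005 m and z of grip_4 in the frame of clip_4 between -0.004 and 0.004 m and x of driver_4 in the frame of clip_4 above 0.08 m)) and value of joint tray below 0.006 m), for 0.2 s.
At the end, for the whole second after the job is handed in: The tray is home (within 6 mm of its stop) and each screwdriver is at rest, snapped down in a clip place: grip point within 5 mm sideways, 15 mm lengthways and 4 mm in height of the clip point, in line with the tray within 0.12 rad, blade into the hood (all of step 3 and linear speed of each of driver_1, driver_2, driver_3, driver_4 below 0.05 m/s); the robot touches nothing.
It fails at once if the tape measure is moved more than 30 mm (distance of tape_measure from where it was at the start of the episode above 0.03 m).
It fails at once if the wood offcut is moved more than 30 mm (distance of wood_offcut from where it was at the start of the episode above 0.03 m).
It fails at once if the hex nut is moved more than 30 mm (distance of hex_nut from where it was at the start of the episode above 0.03 m).
Of driver_1, driver_2, driver_3, driver_4 only 3 to 4 are there at a start; the rules pass over those that are not, and their reading is None.
At some moment in a run one of driver_1, driver_2, driver_3, driver_4 may be knocked a few centimetres aside while the robot is not near it.
Once in a run the grip may slacken for a moment while it holds something.
It also fails if it takes over 210 s, if anything falls off the work surface, if the arm or the gripper's body presses on something with over 40 N, if the wrist force passes 120 N, or if a joint passes its speed limit or range.

ROBOT

A 7-joint arm with a two-finger parallel gripper is mounted at the origin on a cart in front of the work surface, level with it; the furniture and walls round the work are solid. World frame = base frame: x ahead of the robot, y to its left, z up, the work surface at z = 0. Lengths are in mm, angles in rad, forces in N, time in s.
With the tool pointing down it reaches from about 425 to 825 mm from the base axis. Payload 3.6 kg.
Tool frame: the origin (TCP) lies at the very end of the fingers, on their centre line; the grasp point (between the pads) lies 19 mm behind it (env.hold_point_z is the distance from the TCP to the grasp point, in mm); z points along the fingers, y is the direction in which the jaws open and shut (so a half turn about z gives the same grasp; the last joint's range is limited). The gripper opens to 93 mm and grips with 3 to 60 N. Pads are 15 mm wide; open, the fingers measure 128 mm over their backs; the gripper's body (75 mm by 188 mm) begins 65 mm behind the grasp point.
Start: joints at [-1.175, 0.615, -0.013, 1.423, 0.008, 1.103, -0.04], TCP at [266.669, 592.747, 218.64] pointing down, gripper open.
Joint ranges: [-3.12, 3.12], [-0.3, 2.06], [-1.34, 1.32], [0.26, 2.42], [-1.36, 4.5], [0.01, 1.98], [-2.84, 2.84]. Speed limits (rad/s): [2.79, 2.79, 3.14, 3.14, 3.14, 3.14, 3.14].

INTERFACE

Orientations are given as a rotation vector (axis times angle).
In Python, from plant import readout, cams, job_done, env gives the robot as it stands.
- The arm moves only by the tool jog_arm, never from a script. Its argument "deltas" is a list of rows, each an object with "delta_pos": the shift along the tool's x, y, z as a fraction of full scale, a list of three; "turn": the turn, a rotation vector about the tool's x, y, z as a fraction of full scale, a list of three; "grip": the opening, from -1 (shut) to 1 (fully open). In form: [{"delta_pos": [tx, ty, tz], "turn": [ax, ay, az], "grip": grip}, ...]. A call has 1 to 12 rows; each row is the pose to reach, as a shift and turn from the pose measured when the call began, along the tool's axes at that moment, turning the shorter way round; what a row does not reach only later rows make up. Full scale, the value 1, is 200 mm for a shift and 360 degrees for a turn. A row lasts 1/10 s, in which the tool goes at most 50 mm and 8.59 degrees, less where a joint would pass 70% of its speed; a pose out of reach is approached as far as the arm can. A call with a number of a shift or a turn outside -1 to 1 is refused whole. A call with a gripper value outside its range is refused whole. The fingers move at their own pace and stop on an object; the grip force is fixed at half the most. Time passes only in rows, so rows that repeat a pose let the fingers close. It gives the time, the measured TCP pose, the force and the opening at its end, in the units of the state.
- readout.get_obs(): the state, without advancing time (a new reading comes with each control period).
- cams.grab_frame(name): name is "side" or "top" or "wrist"; returns the picture (420x560x3 uint8, red, green, blue); there is no depth.
- cams.get_calibration(name): a dict with "camera_matrix" (3x3 intrinsics, pixels), "k1" (the pictures are not rectified: a ray, as slopes to the right and down, at radius r is drawn at 1 + k1 r^2 times it, then the intrinsics apply), "R" (3x3) and "t" (3): a world point X has camera coordinates R X + t. Camera axes: x right, y down, z forward; pixel columns grow to the right and rows downward; lengths in mm; the calibration is good to about 2 mm. A picture is of the moment at which its call begins: read the wrist's pose just before it. get_calibration takes no time and is no camera call; for the wrist camera it gives the pose at the moment of the call.
- job_done(): hands the job in, once; it reports no verdict.
The state is a dict: "t": time; "joint_pos": joint angles; "qvel": joint speeds; "tau": joint torques, N m; "tcp_pos": TCP position; "ee_rot": TCP orientation; "force": force on the tool from outside, world axes, zero at the start; "ft_torque": the same for the moment, N m; "width": opening from 0.0 (shut) to 1.0 (fully open).
Only numpy, scipy, OpenCV 4.12 (cv2) and the standard library are available. Lean on these libraries where they do the work, as an engineer would, in place of code of your own. Each camera call takes 0.05 s, during which the arm holds its last target. There are 200 camera calls.

## Working session

There is one attempt and no reset: what is moved stays moved. The work goes in short steps, Python scripts to look and compute and a tool call to move; the robot and the scene stay as the last step left them, time stands still between calls to the robot, and variables do not carry over. Pictures are saved under pics/ and viewed, on a budget of 14 in all, crops included, one or two more only if the job needs it, and the job is handed in when it is done.

Besides the shell and the picture viewer there is one more tool, called after "Request:" as name(argument=value, ...) on one line, values as JSON. jog_arm: Moves the arm, as the interface text tells. Its arguments: {"type":"object","properties":{"deltas":{"type":"array","items":{"type":"object","properties":{"delta_pos":{"type":"array","items":{"type":"number","minimum":-1,"maximum":1}},"turn":{"type":"array","items":{"type":"number","minimum":-1,"maximum":1}},"grip":{"type":"number"}}}}},"required":["deltas"]}

```bash
mkdir -p pics; ls
python3 - <<'E'
from plant import readout, cams, env
import cv2
print(readout.get_obs())
for n in ("top","side"):
    cv2.imwrite(f"pics/{n}0.png",cams.grab_frame(n)[:,:,::-1])
    print(n,cams.get_calibration(n))
E
```

```text
pics
{'t': 0.0, 'joint_pos': array([-1.17446099,  0.61588234, -0.01261321,  1.42485683,  0.00811953,
        1.10340062, -0.04041722]), 'qvel': array([ 0.00047439, -0.00137706,  0.00040995, -0.00029988,  0.00046895,
       -0.00094322, -0.00059698]), 'tau': array([ 2.76689843e-04, -4.58933222e+01,  2.09145513e-01, -1.65744281e+01,
       -6.10112236e-02,  2.04155868e-02,  2.31529093e-04]), 'tcp_pos': array([266.40606341, 592.04803802, 217.51906445]), 'ee_rot': array([-0.65906722, -3.07119883,  0.00385069]), 'force': array([ 0.56773149, -0.73492621,  0.64084238]), 'ft_torque': array([ 0.02143432,  0.02155351, -0.01728327]), 'width': 1.0006623461229982}
top {'camera_matrix': array([[432.41796294,   0.        , 273.41454551],
       [  0.        , 432.41796294, 215.83701363],
       [  0.        ,   0.        ,   1.        ]]), 'k1': -0.03887998079980944, 'R': array([[ 4.20052313e-04, -9.99979616e-01, -6.37117996e-03],
       [-9.95204837e-01,  2.05147265e-04, -9.78125217e-02],
       [ 9.78118349e-02,  6.38171549e-03, -9.95184465e-01]]), 't': array([  35.36859421,  572.61161464, 1080.77271411])}
side {'camera_matrix': array([[458.43782037,   0.        , 285.42111845],
       [  0.        , 458.43782037, 205.678672  ],
       [  0.        ,   0.        ,   1.        ]]), 'k1': -0.15284920776114402, 'R': array([[ 0.24877554, -0.968525  , -0.00836982],
       [-0.81663284, -0.20509834, -0.53948631],
       [ 0.52078934,  0.14104607, -0.84195277]]), 't': array([-123.82778037,  512.42576998,  845.89215827])}
```

View pics/top0.png

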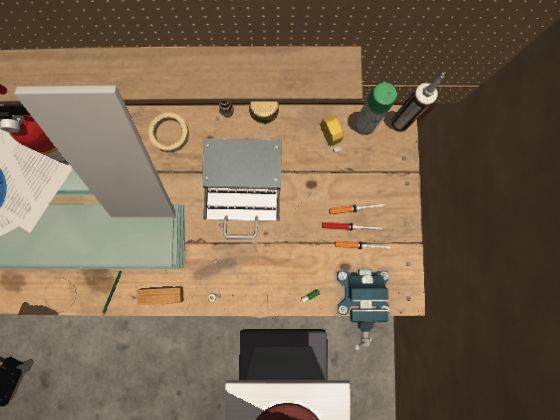

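View pics/side0.png

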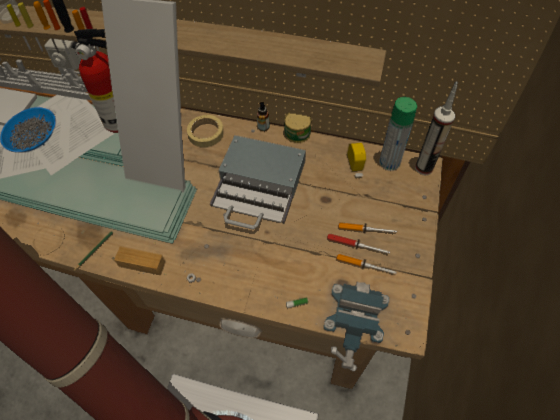

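The top view shows the hood at about (242,163), the tray pull at (241,237), and three screwdrivers on the right with handles at (343,210), (337,226) and (348,244). The nut is at (211,297) and the offcut at (160,295). The side view agrees.

```bash
cat > h.py <<'E'
import numpy as np, cv2
from scipy.spatial.transform import Rotation as Ro
from plant import readout, cams
def cast(cal,px,z):
    px=np.asarray(px,float).reshape(-1,1,2)
    s=cv2.undistortPoints(px,cal["camera_matrix"],np.array([cal["k1"],0,0,0])).reshape(-1,2)
    R,t=cal["R"],cal["t"]; c=-R.T@t
    d=np.c_[s,np.ones(len(s))]@R
    return c+d*((z-c[2])/d[:,2])[:,None]
def proj(cal,X):
    X=np.atleast_2d(np.asarray(X,float))
    return cv2.projectPoints(X,cv2.Rodrigues(cal["R"])[0],cal["t"],cal["camera_matrix"],np.array([cal["k1"],0,0,0]))[0].reshape(-1,2)
def blobs(mask,amin):
    n,l,s,c=cv2.connectedComponentsWithStats(mask.astype(np.uint8))
    return [(l==i,s[i],c[i]) for i in range(1,n) if s[i][4]>=amin]
def handles(im):
    hsv=cv2.cvtColor(im,cv2.COLOR_RGB2HSV); H,S,V=[hsv[...,i].astype(int) for i in range(3)]
    return ((H<14)|(H>172))&(S>185)&(V>110)
def go(target,yaw=None):
    """jog numbers to reach world target; yaw = world direction (deg) of the tool y axis, tool straight down"""
    o=readout.get_obs(); R0=Ro.from_rotvec(o["ee_rot"]).as_matrix()
    d=R0.T@(np.array(target,float)-o["tcp_pos"])/200
    r=np.zeros(3)
    if yaw is not None:
        a=np.deg2rad(yaw); y=np.array([np.cos(a),np.sin(a),0]); z=np.array([0,0,-1.])
        R1=np.c_[np.cross(y,z),y,z]; r=Ro.from_matrix(R0.T@R1).as_rotvec()/(2*np.pi)
    print("pos",d.round(4),"turn",r.round(4),"t",round(o["t"],2),"tcp",o["tcp_pos"].round(1),"q7",o["joint_pos"][6].round(2))
E
python3 - <<'E'
from h import *
im=cv2.imread("pics/top0.png")[:,:,::-1].copy(); cal=cams.get_calibration("top")
m=handles(im); m[:,:300]=0; m[260:]=0;m[:190]=0
for b,s,c in blobs(m,20):
    p=np.argwhere(b)[:,::-1]; X=cast(cal,p,9)[:,:2]
    mu=X.mean(0); u=np.linalg.svd(X-mu,full_matrices=False)[2][0]; u*=-np.sign(u[1]); pr=(X-mu)@u
    print(s,mu.round(1),"ang",np.rad2deg(np.arctan2(u[1],u[0])).round(1),"len",np.ptp(pr).round(1), "guardend",(mu+u*pr.max()).round(1))
print("pull bar front px", cast(cal,[[226,237],[257,237],[241,237]],30).round(1))
print("hood corners",cast(cal,[[204,186],[280,186],[242,186]],50).round(1), cast(cal,[[204,140],[280,140]],50).round(1))
print("nut",cast(cal,[[212,297]],5).round(0))
s=im[170:245,195:290]; cv2.imwrite("pics/crop.png",cv2.resize(s,None,fx=8,fy=8,interpolation=cv2.INTER_CUBIC)[:,:,::-1])
E
```

```text
[330 206  23   8 106] [ 590.1 -139.6] ang -82.4 len 59.7 guardend [ 594.2 -170.8]
[322 223  27   6 123] [ 549.1 -125.7] ang -93.0 len 67.9 guardend [ 547.3 -158.8]
[335 242  24   6 108] [ 500.2 -152.9] ang -93.5 len 59.6 guardend [ 498.3 -183.6]
pull bar front px [[518.2 156.4  30. ]
 [518.2  77.2  30. ]
 [518.2 118.1  30. ]]
hood corners [[646.6 211.4  50. ]
 [646.3  18.7  50. ]
 [646.4 114.9  50. ]] [[766.1 213.5  50. ]
 [765.6  18.5  50. ]]
nut [[365. 194.   5.]]
```

View pics/crop.png

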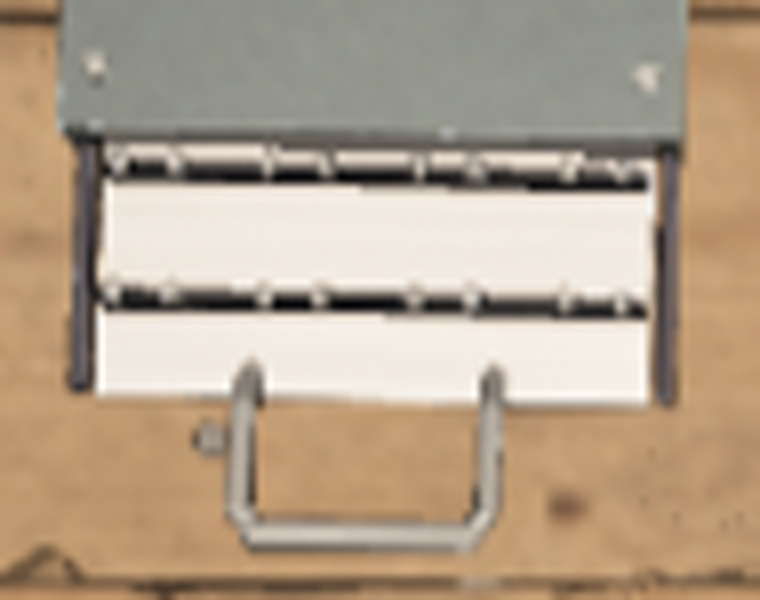

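Run:
```python
from h import *
go((350,350,220),30); go((450,120,180),0)
a=cams.get_calibration("top");b=cams.get_calibration("side")
for z in(0,100,200,300,400,500): print(z,cast(a,[[173,217],[107,217]],z).round(0)[:,:2].tolist(),cast(b,[[184,190],[122,180]],z).round(0)[:,:2].tolist())
```

```text
pos [-0.8778 -0.9325 -0.0098] turn [-0.0004  0.0001  0.0994] t 0.1 tcp [266.4 592.1 217.6] q7 -0.04
pos [-1.8055 -1.7757  0.1922] turn [-0.0003  0.0002  0.1827] t 0.1 tcp [266.4 592.1 217.6] q7 -0.04
0 [[572.0, 301.0], [572.0, 477.0]] [[602.0, 304.0], [592.0, 484.0]]
100 [[563.0, 277.0], [563.0, 437.0]] [[542.0, 259.0], [533.0, 421.0]]
200 [[553.0, 252.0], [553.0, 398.0]] [[482.0, 215.0], [474.0, 358.0]]
300 [[544.0, 228.0], [544.0, 358.0]] [[422.0, 171.0], [415.0, 296.0]]
400 [[534.0, 204.0], [534.0, 318.0]] [[362.0, 126.0], [356.0, 233.0]]
500 [[525.0, 180.0], [525.0, 279.0]] [[302.0, 82.0], [297.0, 171.0]]
```

Request:
jog_arm(deltas=[{"delta_pos": [-0.88,-0.93,-0.01],"turn": [0,0,0.1],"grip": -0.1},{"delta_pos": [-0.88,-0.93,-0.01],"turn": [0,0,0.1],"grip": -0.1},{"delta_pos": [-0.88,-0.93,-0.01],"turn": [0,0,0.1],"grip": -0.1},{"delta_pos": [-0.88,-0.93,-0.01],"turn": [0,0,0.1],"grip": -0.1},{"delta_pos": [-0.88,-0.93,-0.01],"turn": [0,0,0.1],"grip": -0.1},{"delta_pos": [-0.88,-0.93,-0.01],"turn": [0,0,0.1],"grip": -0.1}])

```text
t: 0.7
tcp_pos: [353.3, 342.9, 220.1]
ee_rot: [1.589, 2.706, -0.01]
force: [-0.2, -0.4, -0.0]
width: 0.529
```

```bash
python3 -c "
from h import *
go((450,120,200),0)"
```

```text
pos [-1.2082 -0.12    0.1081] turn [-0.0003  0.0011  0.081 ] t 0.7 tcp [353.3 342.9 220.1] q7 -0.22
```

Request:
jog_arm(deltas=[{"delta_pos": [-1,-0.1,0.1],"turn": [0,0,0.081],"grip": -0.25},{"delta_pos": [-1,-0.1,0.1],"turn": [0,0,0.081],"grip": -0.25},{"delta_pos": [-1,-0.1,0.1],"turn": [0,0,0.081],"grip": -0.25},{"delta_pos": [-1,-0.1,0.1],"turn": [0,0,0.081],"grip": -0.25},{"delta_pos": [-1,-0.1,0.1],"turn": [0,0,0.081],"grip": -0.25},{"delta_pos": [-1,-0.1,0.1],"turn": [0,0,0.081],"grip": -0.25}])

```text
t: 1.3
tcp_pos: [433.6, 156.9, 201.1]
ee_rot: [2.222, 2.214, -0.009]
force: [-0.4, 0.6, -0.6]
width: 0.373
```

Run:
```python
from h import *
go((518,120,120),0)
c=cams.get_calibration("wrist"); cv2.imwrite("pics/w1.png",cams.grab_frame("wrist")[:,:,::-1]); print(c, -c["R"].T@c["t"])
print(proj(c,[[518,120,30],[643,115,50]]))
```

```text
pos [-0.1799  0.4228  0.4068] turn [-0.0001  0.0012 -0.0006] t 1.3 tcp [433.6 156.9 201.1] q7 -0.23
{'camera_matrix': array([[323.25525353,   0.        , 283.80734908],
       [  0.        , 323.25525353, 210.25716603],
       [  0.        ,   0.        ,   1.        ]]), 'k1': 0.019733720799552396, 'R': array([[ 0.9999927 , -0.00332053, -0.0018885 ],
       [-0.00264436, -0.95849901,  0.2850836 ],
       [-0.00275676, -0.28507653, -0.95850079]]), 't': array([-433.49079607,  122.88636458,  420.80619957])} [434.97264995 236.30900953 367.49154042]
[[360.12443069 223.92174346]
 [485.05143743 234.53108223]]
```

View pics/w1.png

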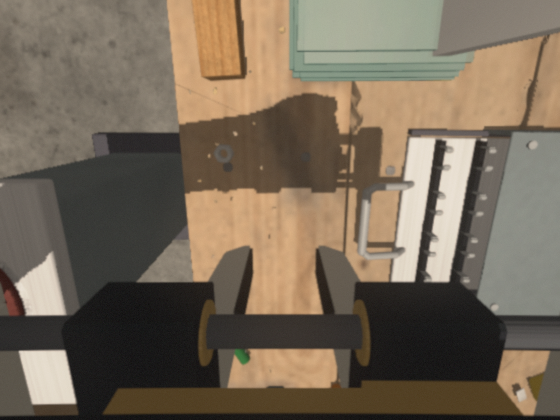

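The wrist view shows the pull bar running from (367,190) to (362,253). The hood's front edge runs from about (506,135) to (484,315).

Run:
```python
from h import *
c=cams.get_calibration("wrist")
print(cast(c,[[367,190],[362,253],[364,222]],30).round(1)); print(cast(c,[[506,135],[484,315]],50).round(1))
im=cv2.imread("pics/w1.png"); h=cv2.cvtColor(im,cv2.COLOR_BGR2HSV)
# white floor plate front edge fit
pts=[]
for r in range(200,290,4):
    row=im[r,370:460].min(1).astype(int); k=np.argmax(row>170); pts.append((370+k,r))
X=cast(c,pts,10)[:,:2]; p=np.polyfit(X[:,1],X[:,0],1); print("floor front x=",p, "yaw",-np.rad2deg(np.arctan(p[0])), np.std(X[:,0]-np.polyval(p,X[:,1])))
g=im[:,:,1].astype(int)
```

```text
[[522.1 161.   30. ]
 [521.8  88.   30. ]
 [521.5 125.   30. ]]
[[644.  218.9  50. ]
 [657.7  22.2  50. ]]
floor front x= [1.16708791e-01 5.55147876e+02] yaw -6.656806194551919 7.616498248682364
```

Request:
jog_arm(deltas=[{"delta_pos": [-0.18,0.43,0.4],"turn": [0,0.001,0],"grip": -0.25},{"delta_pos": [-0.18,0.43,0.4],"turn": [0,0.001,0],"grip": -0.25},{"delta_pos": [-0.18,0.43,0.4],"turn": [0,0.001,0],"grip": -0.25},{"delta_pos": [-0.18,0.43,0.6],"turn": [0,0.001,0],"grip": -0.25},{"delta_pos": [-0.18,0.43,0.75],"turn": [0,0.001,0],"grip": -0.25},{"delta_pos": [-0.18,0.43,0.85],"turn": [0,0.001,0],"grip": -0.25},{"delta_pos": [-0.18,0.43,0.92],"turn": [0,0.001,0],"grip": -0.25},{"delta_pos": [-0.18,0.43,0.94],"turn": [0,0.001,0],"grip": -0.25},{"delta_pos": [-0.18,0.43,0.94],"turn": [0,0.001,0],"grip": -0.25}])

```text
t: 2.25
tcp_pos: [518.1, 124.3, 12.7]
ee_rot: [-2.215, -2.224, 0.001]
force: [-0.9, -0.5, 0.4]
width: 0.377
```

Run:
```python
from h import *
go((520,121,13),0)
print(readout.get_obs()["force"])
```

```text
pos [-0.0165  0.0094 -0.0014] turn [-0.0004 -0.0002  0.0006] t 2.25 tcp [518.1 124.3  12.7] q7 0.03
[-0.932536   -0.4866338   0.40769414]
```

Request:
jog_arm(deltas=[{"delta_pos": [0,0,0],"grip": -1},{"delta_pos": [0,0,0],"grip": -1},{"delta_pos": [0,0,0],"grip": -1},{"delta_pos": [0,0,0],"grip": -1},{"delta_pos": [0,0,0],"grip": -1},{"delta_pos": [0,0,0],"grip": -1}])

```text
invalid input at $.deltas[0]: expected keys delta_pos, turn, grip
```

Request:
jog_arm(deltas=[{"delta_pos": [0,-0.04,0],"grip": -1},{"delta_pos": [0,-0.1,0],"grip": -1},{"delta_pos": [0,-0.17,0],"grip": -1},{"delta_pos": [0,-0.24,0],"grip": -1},{"delta_pos": [0,-0.31,0],"grip": -1},{"delta_pos": [0,-0.37,0],"grip": -1},{"delta_pos": [0,-0.42,0],"grip": -1},{"delta_pos": [0,-0.45,0],"grip": -1},{"delta_pos": [0,-0.48,0],"grip": -1},{"delta_pos": [0,-0.48,0],"grip": -1}])

```text
invalid input at $.deltas[0]: expected keys delta_pos, turn, grip
```

Request:
jog_arm(deltas=[{"delta_pos": [0,0,0],"turn": [0,0,0],"grip": -1},{"delta_pos": [0,0,0],"turn": [0,0,0],"grip": -1},{"delta_pos": [0,0,0],"turn": [0,0,0],"grip": -1},{"delta_pos": [0,0,0],"turn": [0,0,0],"grip": -1},{"delta_pos": [0,0,0],"turn": [0,0,0],"grip": -1}])

```text
t: 2.75
tcp_pos: [520.0, 124.8, 13.5]
ee_rot: [-2.218, -2.224, -0.004]
force: [2.3, 0.2, 1.1]
width: 0.096
```

Request:
jog_arm(deltas=[{"delta_pos": [0,-0.04,0],"turn": [0,0,0],"grip": -1},{"delta_pos": [0,-0.1,0],"turn": [0,0,0],"grip": -1},{"delta_pos": [0,-0.17,0],"turn": [0,0,0],"grip": -1},{"delta_pos": [0,-0.24,0],"turn": [0,0,0],"grip": -1},{"delta_pos": [0,-0.31,0],"turn": [0,0,0],"grip": -1},{"delta_pos": [0,-0.37,0],"turn": [0,0,0],"grip": -1},{"delta_pos": [0,-0.42,0],"turn": [0,0,0],"grip": -1},{"delta_pos": [0,-0.45,0],"turn": [0,0,0],"grip": -1},{"delta_pos": [0,-0.48,0],"turn": [0,0,0],"grip": -1},{"delta_pos": [0,-0.48,0],"turn": [0,0,0],"grip": -1}])

```text
t: 3.75
tcp_pos: [422.9, 127.1, 13.5]
ee_rot: [-2.212, -2.225, -0.006]
force: [0.7, 5.6, -1.1]
width: 0.099
```

Request:
jog_arm(deltas=[{"delta_pos": [0,-0.02,0],"turn": [0,0,0],"grip": -1},{"delta_pos": [0,-0.04,0],"turn": [0,0,0],"grip": -1},{"delta_pos": [0,-0.05,0],"turn": [0,0,0],"grip": -1},{"delta_pos": [0,-0.05,0],"turn": [0,0,0],"grip": -1}])

```text
t: 4.15
tcp_pos: [416.6, 127.4, 13.6]
ee_rot: [2.215, 2.226, 0.016]
force: [7.0, 1.6, -8.7]
width: 0.1
```

Request:
jog_arm(deltas=[{"delta_pos": [0,-0.04,0],"turn": [0,0,0],"grip": -1},{"delta_pos": [0,-0.06,0],"turn": [0,0,0],"grip": -1},{"delta_pos": [0,-0.06,0],"turn": [0,0,0],"grip": -1}])

```text
t: 4.45
tcp_pos: [416.9, 127.4, 13.7]
ee_rot: [2.206, 2.21, 0.043]
force: [18.1, -0.1, -22.7]
width: 0.101
```

Run:
```python
from h import *
o=readout.get_obs();print(o["force"],o["joint_pos"].round(2),o["tcp_pos"].round(1))
```

```text
[ 18.0942454   -0.0792676  -22.66532896] [-0.45  0.66  0.14  2.25 -0.37  0.23  0.03] [416.9 127.4  13.7]
```

Request:
jog_arm(deltas=[{"delta_pos": [0,0,0],"turn": [0,0,0],"grip": -1},{"delta_pos": [0,0.01,0],"turn": [0,0,0],"grip": -0.25},{"delta_pos": [0,0.01,0],"turn": [0,0,0],"grip": -0.25},{"delta_pos": [0,0.01,0],"turn": [0,0,0],"grip": -0.25},{"delta_pos": [0,0.01,0],"turn": [0,0,0],"grip": -0.25},{"delta_pos": [0,0.01,-0.3],"turn": [0,0,0],"grip": -0.25},{"delta_pos": [0,0.01,-0.6],"turn": [0,0,0],"grip": -0.25},{"delta_pos": [0,0.01,-0.6],"turn": [0,0,0],"grip": -0.25}])

```text
t: 5.25
tcp_pos: [415.8, 126.8, 136.7]
ee_rot: [2.205, 2.208, 0.049]
force: [0.4, -0.1, -0.4]
width: 0.373
```

Run:
```python
from h import *
go((520,20,200),0);go((560,-140,150),0)
im=cams.grab_frame("top"); cv2.imwrite("pics/top1.png",im[:,:,::-1])
cv2.imwrite("pics/crop2.png",cv2.resize(im[180:280,190:300],(792,720),interpolation=cv2.INTER_CUBIC)[:,:,::-1])
```

```text
pos [-0.5324  0.5315 -0.3008] turn [ 0.0059 -0.0012  0.0003] t 5.25 tcp [415.8 126.8 136.7] q7 -0.07
pos [-1.3345  0.721  -0.0495] turn [ 0.0059 -0.0012  0.0003] t 5.25 tcp [415.8 126.8 136.7] q7 -0.07
```

Request:
jog_arm(deltas=[{"delta_pos": [0.2,0.2,-0.25],"turn": [0.006,-0.001,0],"grip": -0.25},{"delta_pos": [0.44,0.44,-0.45],"turn": [0.006,-0.001,0],"grip": -0.25},{"delta_pos": [0.44,0.44,-0.45],"turn": [0.006,-0.001,0],"grip": -0.25},{"delta_pos": [0.44,0.44,-0.45],"turn": [0.006,-0.001,0],"grip": -0.25},{"delta_pos": [0.44,0.44,-0.45],"turn": [0.006,-0.001,0],"grip": -0.25}])

```text
t: 5.8
tcp_pos: [501.1, 215.4, 232.3]
ee_rot: [-2.217, -2.225, -0.006]
force: [0.2, -0.7, -1.1]
width: 0.378
```

Run:
```python
from h import *
go((545,-20,200),0)
c=cams.get_calibration("wrist"); im=cams.grab_frame("wrist"); cv2.imwrite("pics/w2.png",im[:,:,::-1]); np.savez("w2.npz",**c)
X=[[514,125+y,32] for y in (72,24,-24,-72)]; p=proj(c,X); print(p.round(0).tolist())
x0,y0=np.maximum(p.min(0)-70,0).astype(int); x1,y1=(p.max(0)+70).astype(int); print(x0,y0)
cr=im[y0:y1,x0:x1]; print(cr.shape); f=min(780/cr.shape[1],590/cr.shape[0]); print(f)
cv2.imwrite("pics/w2c.png",cv2.resize(cr,None,fx=f,fy=f,interpolation=cv2.INTER_CUBIC)[:,:,::-1])
```

```text
pos [-1.1783  0.2148  0.1587] turn [ 0.0004 -0.0005  0.0006] t 5.8 tcp [501.1 215.4 232.3] q7 -0.23
[[294.0, 203.0], [293.0, 241.0], [293.0, 277.0], [292.0, 310.0]]
222 132
(248, 141, 3)
2.379032258064516
```

View pics/w2c.png

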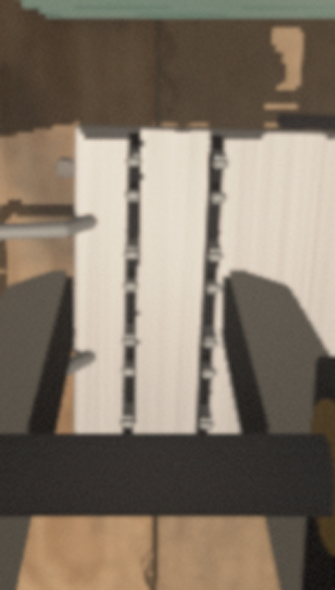

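The crop shows the front clip row at about x=130 and the rear row at about x=212. The jaw pairs sit at crop y 160/197, 255/288 and 341/372, and the first jaw of clip 4 is at 422.

Run:
```python
from h import *
c=dict(np.load("w2.npz"))
P=np.array([[134,160],[132,197],[131,255],[130,288],[129,341],[129,372],[128,422],[218,160],[216,197],[214,255],[213,288],[208,341],[207,372],[205,423]])/2.379+[222,132]
X=cast(c,P,40); print(X.round(1)[:,:2].tolist())
t=cams.get_calibration("top"); print(proj(t,[[514,125+y,38] for y in (72,-72)]))
# pull bar legs front ends at tray front: crop coords
```

```text
[[495.9, 203.3], [494.9, 184.7], [494.4, 154.5], [493.9, 136.7], [493.3, 107.2], [493.2, 89.4], [492.6, 59.7], [536.4, 203.5], [535.9, 184.9], [535.8, 154.6], [535.8, 136.8], [534.0, 107.3], [533.9, 89.5], [533.6, 59.3]]
[[209.60832675 238.4932904 ]
 [266.4336399  238.51966845]]
```

View pics/crop2.png

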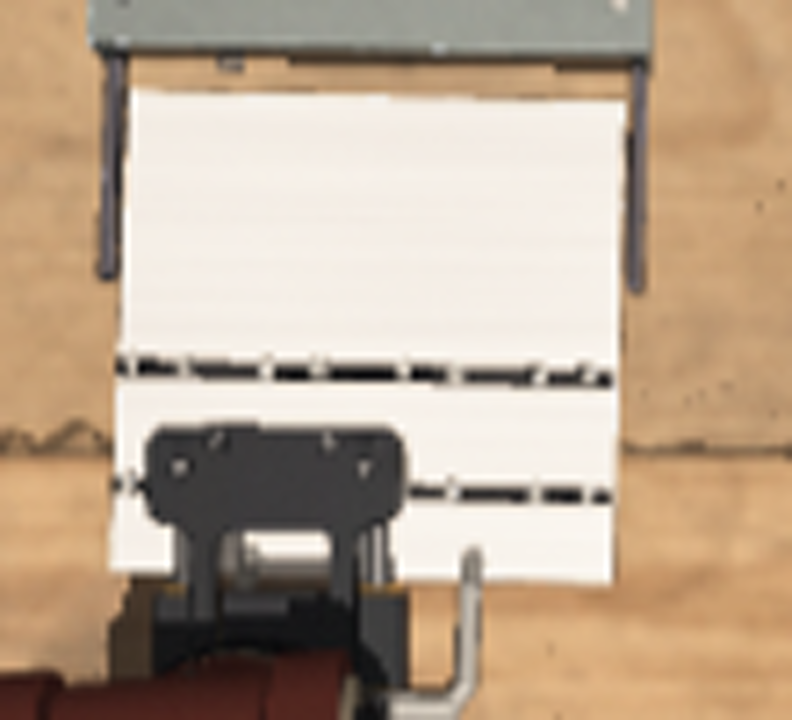

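Run:
```python
from h import *
t=cams.get_calibration("top")
P=np.array([[130,366],[183,367],[266,370],[319,370],[404,373],[456,374],[540,375],[588,376],[452,492],[542,494]])/7.2+[190,180]
print(cast(t,P,40).round(1)[:,:2].tolist())
```

```text
[[533.3, 200.9], [533.0, 182.2], [531.9, 153.0], [531.9, 134.3], [530.9, 104.4], [530.5, 86.1], [530.2, 56.6], [529.8, 39.8], [489.2, 87.3], [488.5, 55.8]]
```

Request:
jog_arm(deltas=[{"delta_pos": [-1,0.2,0],"turn": [0,0,0],"grip": -0.25},{"delta_pos": [-1,0.2,0],"turn": [0,0,0],"grip": -0.25},{"delta_pos": [-1,0.2,0],"turn": [0,0,0],"grip": -0.25},{"delta_pos": [-1,0.2,0],"turn": [0,0,0],"grip": -0.25},{"delta_pos": [-1,0.2,0],"turn": [0,0,0],"grip": -0.25},{"delta_pos": [-1,0.2,0],"turn": [0,0,0],"grip": -0.25}])

```text
t: 6.45
tcp_pos: [537.8, 10.6, 229.7]
ee_rot: [-2.224, -2.213, 0.004]
force: [0.5, 0.3, -0.2]
width: 0.373
```

Request:
jog_arm(deltas=[{"delta_pos": [-0.57,0,0],"turn": [0,0,0],"grip": -0.25},{"delta_pos": [-0.57,0,0],"turn": [0,0,0],"grip": -0.25},{"delta_pos": [-0.57,0,0],"turn": [0,0,0],"grip": -0.25},{"delta_pos": [-0.57,0,0],"turn": [0,0,0],"grip": -0.25}])

```text
t: 6.85
tcp_pos: [535.5, -105.3, 228.9]
ee_rot: [-2.228, -2.207, 0.007]
force: [-0.5, 0.6, -1.2]
width: 0.375
```

```bash
cat >> h.py <<'E'
def drivers(name,z=9,box=None,dbg=None):
    c=cams.get_calibration(name); im=cams.grab_frame(name)
    if dbg: cv2.imwrite(dbg,im[:,:,::-1])
    for b,s,cc in blobs(handles(im),20):
        X=cast(c,np.argwhere(b)[:,::-1],z)[:,:2]; mu=X.mean(0)
        if not(-260<mu[1]<-60 and 440<mu[0]<680): continue
        u=np.linalg.svd(X-mu,full_matrices=False)[2][0]; u*=-np.sign(u[1]); pr=(X-mu)@u
        g=mu+u*(pr.max()-26)
        print(s,"mid",mu.round(1),"ang",np.rad2deg(np.arctan2(u[1],u[0])).round(1),"len",np.ptp(pr).round(1),"wid",np.ptp((X-mu)@[-u[1],u[0]]).round(1),"grip",g.round(1))
E
python3 - <<'E'
from h import *
print(readout.get_obs()["tcp_pos"],readout.get_obs()["joint_pos"].round(2))
drivers("wrist",dbg="pics/w3.png"); drivers("top")
E
```

```text
[ 535.46942785 -105.29798062  228.89567351] [-0.13  0.47  0.44  1.72 -0.23  1.01  0.37]
```

View pics/w3.png

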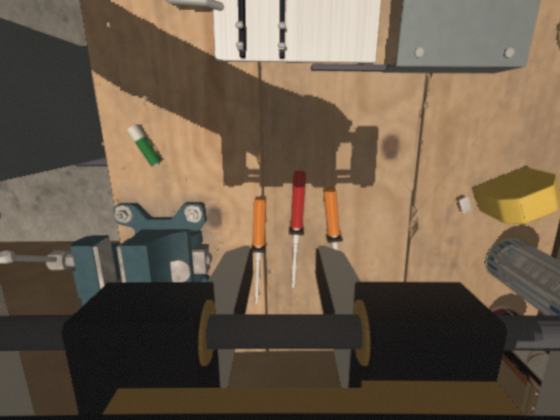

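The wrist view shows the three handles at (259,222), (298,202) and (333,214), with blades pointing down the image. A vise occupies (75–210, 205–310), close to the nearest driver.

Run:
```python
from h import *
t=cams.get_calibration("top");s=cams.get_calibration("side")
def tri(pa,pb):
    def P(c): return c["camera_matrix"]@np.c_[c["R"],c["t"]]
    und=lambda c,p: cv2.undistortPoints(np.array([[p]],float),c["camera_matrix"],np.array([c["k1"],0,0,0]),P=c["camera_matrix"]).reshape(2,1)
    X=cv2.triangulatePoints(P(t),P(s),und(t,pa),und(s,pb)); return (X[:3]/X[3]).ravel().round(0)
print(tri((344,275),(338,289)),tri((386,274),(385,298)))
im=cv2.imread("pics/top0.png");a=im[255:350,325:405];im=cv2.imread("pics/side0.png");b=im[270:375,310:400]
A=cv2.resize(a,(390,463),interpolation=2);B=cv2.resize(b,(397,463),interpolation=2);cv2.imwrite("pics/vise.png",np.hstack([A,B]))
w=cv2.imread("pics/w3.png"); print(cv2.cvtColor(w,cv2.COLOR_BGR2HSV)[[222,202,214],[259,298,333]])
c=cams.get_calibration("wrist"); [print(z,cast(c,[[193,213],[210,255]],z).round(0).tolist()) for z in (0,40,80)]
```

```text
[ 421. -144.   18.] [ 424. -251.   20.]
[[ 13 186 217]
 [  1 182 179]
 [ 13 185 214]]
0 [[420.0, -140.0, 0.0], [438.0, -198.0, 0.0]]
40 [[432.0, -128.0, 40.0], [448.0, -180.0, 40.0]]
80 [[444.0, -116.0, 80.0], [458.0, -162.0, 80.0]]
```

View pics/vise.png

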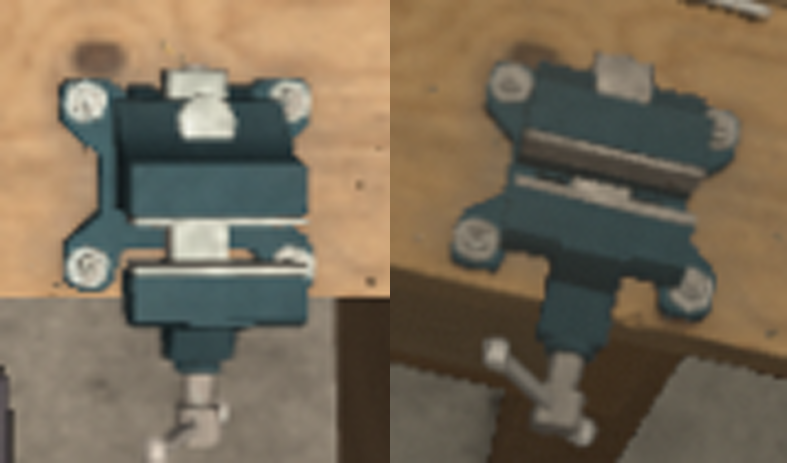

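```bash
sed -i 's/(S>185)&(V>110)/(S>165)\&(V>100)/' h.py
cat >> h.py <<'E'
def tri(a,pa,b,pb):
    P=lambda c: c["camera_matrix"]@np.c_[c["R"],c["t"]]
    und=lambda c,p: cv2.undistortPoints(np.array([[p]],float),c["camera_matrix"],np.array([c["k1"],0,0,0]),P=c["camera_matrix"]).reshape(2,1)
    X=cv2.triangulatePoints(P(a),P(b),und(a,pa),und(b,pb)); return (X[:3]/X[3]).ravel().round(1)
E
python3 - <<'E'
from h import *
t=cams.get_calibration("top");s=cams.get_calibration("side")
print(tri(t,(352.3,299.5),s,(341.1,300.2)),tri(t,(388,299.5),s,(381.4,309.7)))
for z in(60,80,100): print(cast(t,[[352,288],[352,275]],z).round(0).tolist())
drivers("wrist"); drivers("top")
E
```

```text
[ 366.7 -152.9   90.9] [ 366.3 -238.    89.9]
[[392.0, -158.0, 60.0], [423.0, -158.0, 60.0]]
[[393.0, -154.0, 80.0], [424.0, -155.0, 80.0]]
[[394.0, -151.0, 100.0], [425.0, -151.0, 100.0]]
[290 186  13  47 471] mid [ 551.1 -132.1] ang -92.8 len 59.5 wid 13.3 grip [ 550.8 -136.4]
[323 192  15  49 525] mid [ 593.2 -141.2] ang -82.9 len 62.2 wid 14.5 grip [ 593.8 -146.4]
[251 203  13  47 498] mid [ 502.6 -154.4] ang -93.6 len 62.1 wid 14.3 grip [ 502.2 -159.7]
```

Run:
```python
from h import *
go((501,-158,60),-3.5);go((501,-158,2),-3.5)
```

```text
pos [-0.2939 -0.1764  0.8451] turn [-0.0009 -0.0005  0.0097] t 7.05 tcp [537.2 -99.7 229. ] q7 0.37
pos [-0.2948 -0.1748  1.1351] turn [-0.0009 -0.0005  0.0097] t 7.05 tcp [537.2 -99.7 229. ] q7 0.37
```

Request:
jog_arm(deltas=[{"delta_pos": [-0.295,-0.175,0.25],"turn": [-0.001,0,0.01],"grip": -0.27},{"delta_pos": [-0.295,-0.175,0.5],"turn": [-0.001,0,0.01],"grip": -0.27},{"delta_pos": [-0.295,-0.175,0.75],"turn": [-0.001,0,0.01],"grip": -0.27},{"delta_pos": [-0.295,-0.175,0.85],"turn": [-0.001,0,0.01],"grip": -0.27},{"delta_pos": [-0.295,-0.175,0.85],"turn": [-0.001,0,0.01],"grip": -0.27},{"delta_pos": [-0.295,-0.175,0.85],"turn": [-0.001,0,0.01],"grip": -0.27}])

```text
t: 7.65
tcp_pos: [501.9, -156.6, 59.3]
ee_rot: [-2.285, -2.152, -0.005]
force: [1.1, -0.5, 0.5]
width: 0.366
```

Run:
```python
from h import *
go((501,-158,2),-3.5)
c=cams.get_calibration("wrist");drivers("wrist",dbg="pics/w4.png");print(readout.get_obs()["tcp_pos"])
print(proj(c,[[501,-158,9]]))
```

```text
pos [-0.0084 -0.0042  0.2864] turn [ 0.     -0.0006  0.0001] t 7.65 tcp [ 501.9 -156.6   59.3] q7 0.57
[355 133   7  34 105] mid [ 554.9 -100.9] ang -92.6 len 21.6 wid 4.1 grip [555.5 -87.2]
[ 400  158   29   88 1435] mid [ 593.8 -140.9] ang -82.8 len 63.2 wid 16.1 grip [ 594.6 -147.3]
[ 274  186   22   85 1127] mid [ 503.  -155.2] ang -93.4 len 63.1 wid 15.5 grip [ 502.7 -161. ]
[356 199   7  37 152] mid [ 556.6 -151.1] ang -93.2 len 26.5 wid 4.3 grip [ 557.4 -136.7]
[ 503.1018623  -157.29683095   60.5962445 ]
[[281.71806679 233.14857341]]
```

View pics/w4.png

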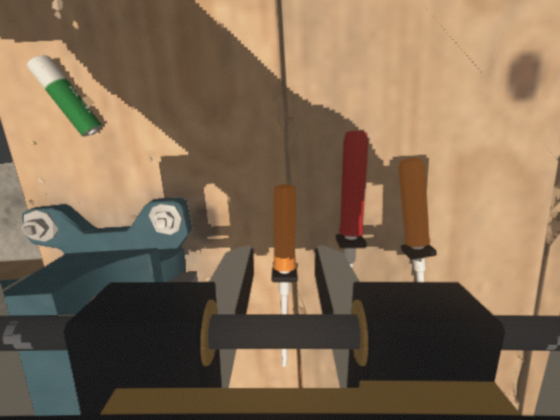

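The wrist view shows the orange handle at cols 273–297, centred between the fingers. Its guard is at row 272, and the red driver stays clear.

Request:
jog_arm(deltas=[{"delta_pos": [-0.01,-0.005,0.15],"turn": [0,0,0],"grip": -0.27},{"delta_pos": [-0.01,-0.005,0.24],"turn": [0,0,0],"grip": -0.27},{"delta_pos": [-0.01,-0.005,0.28],"turn": [0,0,0],"grip": -0.27},{"delta_pos": [-0.01,-0.005,0.293],"turn": [0,0,0],"grip": -0.27},{"delta_pos": [-0.01,-0.005,0.293],"turn": [0,0,0],"grip": -0.27},{"delta_pos": [-0.01,-0.005,0.293],"turn": [0,0,0],"grip": -1},{"delta_pos": [-0.01,-0.005,0.293],"turn": [0,0,0],"grip": -1},{"delta_pos": [-0.01,-0.005,0.293],"turn": [0,0,0],"grip": -1},{"delta_pos": [-0.01,-0.005,0.293],"turn": [0,0,0],"grip": -1}])

```text
t: 8.6
tcp_pos: [502.5, -159.1, 2.5]
ee_rot: [2.287, 2.152, 0.008]
force: [-1.8, 0.7, 3.1]
width: 0.169
```

Request:
jog_arm(deltas=[{"delta_pos": [0,0,-0.1],"turn": [0,0,0],"grip": -1},{"delta_pos": [0,0,-0.3],"turn": [0,0,0],"grip": -1},{"delta_pos": [0,0,-0.5],"turn": [0,0,0],"grip": -1},{"delta_pos": [0,0,-0.6],"turn": [0,0,0],"grip": -1},{"delta_pos": [0,0,-0.6],"turn": [0,0,0],"grip": -1}])

```text
t: 9.1
tcp_pos: [503.8, -160.3, 125.3]
ee_rot: [2.283, 2.149, 0.013]
force: [-0.7, 0.5, -0.4]
width: 0.165
```

Run:
```python
from h import *
go((513,49,110),89)
print(readout.get_obs()["width"],readout.get_obs()["joint_pos"].round(2))
```

```text
pos [ 1.0471 -0.0181  0.078 ] turn [ 0.0015  0.0012 -0.2568] t 9.1 tcp [ 503.8 -160.3  125.3] q7 0.53
0.16453786279015423 [ 0.01  0.57  0.4   1.9  -0.33  0.72  0.53]
```

Request:
jog_arm(deltas=[{"delta_pos": [0.15,0,0],"turn": [0.001,0.001,-0.025],"grip": -1},{"delta_pos": [0.3,0,0],"turn": [0.001,0.001,-0.05],"grip": -1},{"delta_pos": [0.45,0,0],"turn": [0.001,0.001,-0.075],"grip": -1},{"delta_pos": [0.6,0,0],"turn": [0.001,0.001,-0.1],"grip": -1},{"delta_pos": [0.75,0,0],"turn": [0.001,0.001,-0.125],"grip": -1},{"delta_pos": [0.9,0,0],"turn": [0.001,0.001,-0.15],"grip": -1},{"delta_pos": [1.0,-0.018,0],"turn": [0.001,0.001,-0.175],"grip": -1},{"delta_pos": [1.0,-0.018,0],"turn": [0.001,0.001,-0.2],"grip": -1},{"delta_pos": [1.0,-0.018,0],"turn": [0.001,0.001,-0.225],"grip": -1},{"delta_pos": [1.0,-0.018,0],"turn": [0.001,0.001,-0.25],"grip": -1},{"delta_pos": [1.0,-0.018,0],"turn": [0.001,0.001,-0.257],"grip": -1},{"delta_pos": [1.0,-0.018,0],"turn": [0.001,0.001,-0.257],"grip": -1}])

```text
t: 10.3
tcp_pos: [511.1, 39.5, 124.0]
ee_rot: [-0.026, -3.141, -0.003]
force: [0.3, -0.5, -1.3]
width: 0.167
```

Run:
```python
from h import *
go((513,49,70),89)
print(readout.get_obs()["width"],readout.get_obs()["joint_pos"].round(2))
```

```text
pos [-0.0087  0.0474  0.2701] turn [ 0.0003 -0.0001  0.0001] t 10.3 tcp [511.1  39.5 124. ] q7 1.39
0.16713091858989723 [-0.08  0.53 -0.05  1.93  0.04  0.69  1.39]
```

Request:
jog_arm(deltas=[{"delta_pos": [-0.009,0.048,0.15],"turn": [0,0,0],"grip": -1},{"delta_pos": [-0.009,0.048,0.29],"turn": [0,0,0],"grip": -1},{"delta_pos": [-0.009,0.048,0.29],"turn": [0,0,0],"grip": -1},{"delta_pos": [-0.009,0.048,0.29],"turn": [0,0,0],"grip": -1},{"delta_pos": [-0.009,0.048,0.29],"turn": [0,0,0],"grip": -1}])

```text
t: 10.8
tcp_pos: [513.9, 49.0, 67.0]
ee_rot: [0.028, 3.14, 0.003]
force: [0.2, -0.0, -0.3]
width: 0.171
```

Run:
```python
from h import *
o=readout.get_obs();print(o["tcp_pos"],o["width"])
c=cams.get_calibration("wrist"); im=cams.grab_frame("wrist"); np.savez("w5.npz",**c)
cv2.imwrite("pics/w5.png",im[:,:,::-1])
p=o["tcp_pos"]
print(proj(c,[[513-21,49.3+d,40] for d in (-9,0,9)]+[[p[0]-40,p[1],p[2]+6.5]]).round(0).tolist())
```

```text
[513.85062755  49.00833881  66.95129292] 0.17067296858119874
[[268.0, 209.0], [282.0, 208.0], [297.0, 208.0], [281.0, 192.0]]
```

View pics/w5.png

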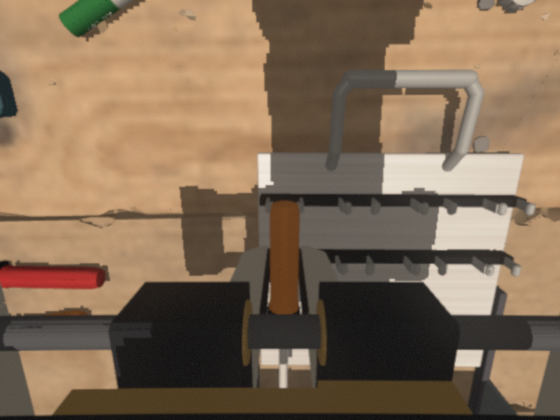

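The wrist view shows the handle held straight at cols 272–298 over clip 4. The front jaws of clip 3 are at (347,211)/(377,211) and those of clip 2 at (422,212)/(452,212).

Run:
```python
from h import *
c=dict(np.load("w5.npz"))
print(cast(c,[[347,211],[377,211],[422,212],[452,212],[502,210],[532,212]],40)[:,:2].round(1).tolist())
im=cv2.imread("pics/w5.png")[:,:,::-1].copy()
m=handles(im); 
for b,s,cc in blobs(m,200):
    X=cast(c,np.argwhere(b)[:,::-1],74)[:,:2]
    if abs(X.mean(0)[1]-49)>30: continue
    for r in (210,230,250,270,290):
        k=np.where(b[r])[0]; print(r,k.min(),k.max(),cast(c,[[k.min()-.5,r],[k.max()+.5,r]],74)[:,:2].mean(0).round(1))
    print(s,np.ptp(X,0))
cv2.imwrite("pics/w5c.png",cv2.resize(im[180:320,230:470],(780,455),interpolation=2)[:,:,::-1])
```

```text
[[494.5, 89.7], [494.8, 108.4], [496.0, 136.4], [496.3, 154.9], [495.6, 185.4], [497.2, 203.9]]
210 272 294 [483.3  49.9]
230 271 296 [494.2  50. ]
250 272 296 [505.5  50.1]
270 272 293 [517.2  49.1]
290 272 295 [529.4  49.4]
[ 271  205   27  108 2014] [62.80022463 14.36876299]
```

View pics/w5c.png

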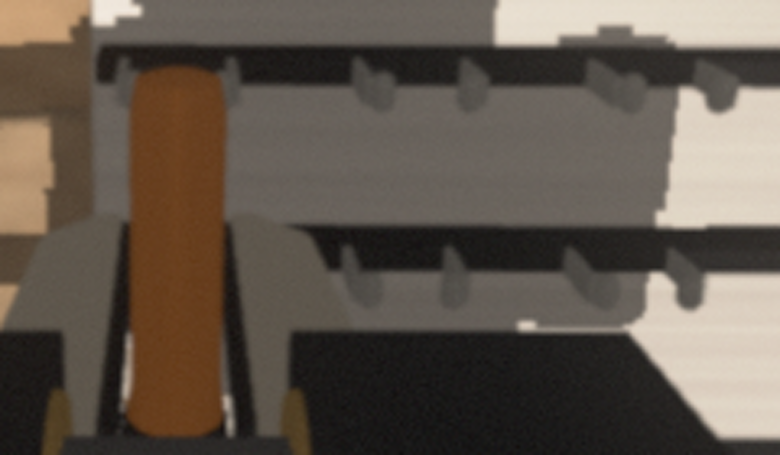

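Request:
jog_arm(deltas=[{"delta_pos": [0,0.002,0.07],"turn": [0,0,0],"grip": -1},{"delta_pos": [0,0.002,0.12],"turn": [0,0,0],"grip": -1},{"delta_pos": [0,0.002,0.14],"turn": [0,0,0],"grip": -1},{"delta_pos": [0,0.002,0.155],"turn": [0,0,0],"grip": -1},{"delta_pos": [0,0.002,0.17],"turn": [0,0,0],"grip": -1},{"delta_pos": [0,0.002,0.18],"turn": [0,0,0],"grip": -1}])

```text
t: 11.45
tcp_pos: [515.3, 49.5, 32.1]
ee_rot: [0.028, 3.137, 0.003]
force: [0.2, -0.5, 7.5]
width: 0.165
```

Request:
jog_arm(deltas=[{"delta_pos": [0,0,0.012],"turn": [0,0,0],"grip": -1},{"delta_pos": [0,0,0.025],"turn": [0,0,0],"grip": -1},{"delta_pos": [0,0,0.025],"turn": [0,0,0],"grip": -1}])

```text
t: 11.75
tcp_pos: [515.8, 49.3, 27.5]
ee_rot: [0.029, 3.136, 0.003]
force: [-0.1, -1.0, 1.3]
width: 0.169
```

Request:
jog_arm(deltas=[{"delta_pos": [0,0,0.01],"turn": [0,0,0],"grip": -1},{"delta_pos": [0,0,0.02],"turn": [0,0,0],"grip": -1},{"delta_pos": [0,0,0.025],"turn": [0,0,0],"grip": -1},{"delta_pos": [0,0,0.025],"turn": [0,0,0],"grip": -1}])

```text
t: 12.15
tcp_pos: [518.2, 49.0, 24.8]
ee_rot: [0.03, 3.13, 0.003]
force: [-2.6, -2.2, 17.0]
width: 0.169
```

Request:
jog_arm(deltas=[{"delta_pos": [0,0,-0.005],"turn": [0,0,0],"grip": -0.45},{"delta_pos": [0,0,-0.005],"turn": [0,0,0],"grip": -0.45},{"delta_pos": [0,0,-0.005],"turn": [0,0,0],"grip": -0.45},{"delta_pos": [0,0,-0.005],"turn": [0,0,0],"grip": -0.45},{"delta_pos": [0,0,-0.1],"turn": [0,0,0],"grip": -0.45},{"delta_pos": [0,0,-0.3],"turn": [0,0,0],"grip": -0.45},{"delta_pos": [0,0,-0.5],"turn": [0,0,0],"grip": -0.45},{"delta_pos": [0,0,-0.6],"turn": [0,0,0],"grip": -0.3},{"delta_pos": [0,0,-0.6],"turn": [0,0,0],"grip": -0.3}])

```text
t: 13.05
tcp_pos: [518.8, 49.1, 147.4]
ee_rot: [0.03, 3.124, 0.005]
force: [-0.3, 0.0, -0.7]
width: 0.342
```

Run:
```python
from h import *
go((548,-100,160),-3)
o=readout.get_obs();print(o["tcp_pos"],o["width"])
c=cams.get_calibration("wrist"); im=cams.grab_frame("wrist"); cv2.imwrite("pics/w6.png",im[:,:,::-1])
for b,s,cc in blobs(handles(im),200):
    X=cast(c,np.argwhere(b)[:,::-1],36)[:,:2]; print(s,X.mean(0).round(1),np.ptp(X,0).round(1),X.min(0).round(1))
drivers("top");
```

```text
pos [-0.1614 -0.7425 -0.0624] turn [0.0026 0.0017 0.2553] t 13.05 tcp [518.8  49.1 147.4] q7 1.38
[518.76114594  49.11556802 147.43035356] 0.3415681946111933
[ 67 224  75  16 997] [ 542. -113.] [15.8 67.4] [ 533.6 -146.9]
[ 66 260  63  22 825] [ 580.5 -127.1] [20.7 58.9] [ 570.1 -156.8]
[329 206  24   8  83] mid [ 590.4 -139.8] ang -83.0 len 61.2 wid 14.3 grip [ 591.1 -144.9]
[322 223  28   7 139] mid [ 549.3 -125.9] ang -93.3 len 70.2 wid 14.3 grip [ 548.7 -135. ]
```

View pics/w6.png

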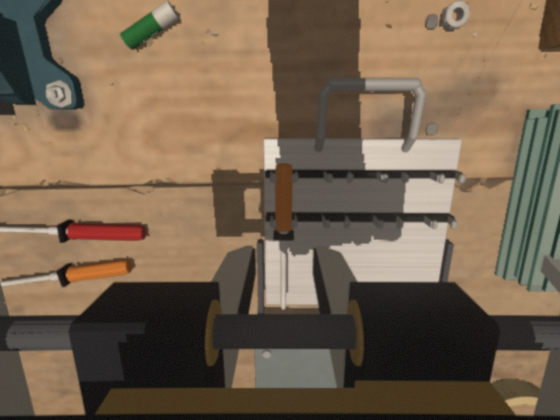

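The wrist view shows the first driver seated across both bars of clip 4, handle rows 165–231, about 6 mm forward and within limits. Next is the red driver.

Request:
jog_arm(deltas=[{"delta_pos": [-0.16,-0.1,-0.06],"turn": [0.002,0.001,0.025],"grip": -0.4},{"delta_pos": [-0.16,-0.25,-0.06],"turn": [0.002,0.001,0.05],"grip": -0.4},{"delta_pos": [-0.16,-0.4,-0.06],"turn": [0.002,0.001,0.075],"grip": -0.4},{"delta_pos": [-0.16,-0.55,-0.06],"turn": [0.002,0.001,0.1],"grip": -0.4},{"delta_pos": [-0.15,-0.7,-0.06],"turn": [0.002,0.001,0.125],"grip": -0.4},{"delta_pos": [-0.145,-0.85,-0.06],"turn": [0.002,0.001,0.15],"grip": -0.4},{"delta_pos": [-0.145,-0.92,-0.06],"turn": [0.002,0.001,0.175],"grip": -0.4},{"delta_pos": [-0.145,-0.92,-0.06],"turn": [0.002,0.001,0.2],"grip": -0.4},{"delta_pos": [-0.145,-0.92,-0.06],"turn": [0.002,0.001,0.225],"grip": -0.4},{"delta_pos": [-0.145,-0.92,0.1],"turn": [0.002,0.001,0.255],"grip": -0.4},{"delta_pos": [-0.145,-0.92,0.3],"turn": [0.002,0.001,0.255],"grip": -0.4},{"delta_pos": [-0.145,-0.92,0.42],"turn": [0.002,0.001,0.255],"grip": -0.4}])

```text
t: 14.35
tcp_pos: [539.9, -134.5, 55.6]
ee_rot: [-2.274, -2.159, 0.012]
force: [-0.2, -0.1, 0.1]
width: 0.3
```

Run:
```python
from h import *
o=readout.get_obs();print(o["tcp_pos"],o["width"],o["joint_pos"].round(2))
drivers("wrist",dbg="pics/w7.png")
go((547,-136,60),-3)
go((547,-136,2),-3)
```

```text
[ 539.87356542 -134.49587215   55.63064613] 0.3001524003016277 [-0.01  0.71  0.34  1.86 -0.36  0.64  0.5 ]
[ 345  195   31   86 1354] mid [ 593.5 -140.8] ang -83.7 len 65.0 wid 16.1 grip [ 594.3 -148.3]
[288 256  22  14 234] mid [ 549.7 -158.2] ang -0.4 len 15.3 wid 10.2 grip [ 531.1 -158.1]
pos [-0.0084  0.0463 -0.0372] turn [-0.0024  0.0001  0.0004] t 14.4 tcp [ 537.7 -133.9   52.7] q7 0.5
pos [-0.0083  0.0507  0.2527] turn [-0.0024  0.0001  0.0004] t 14.4 tcp [ 537.7 -133.9   52.7] q7 0.5
```

View pics/w7.png

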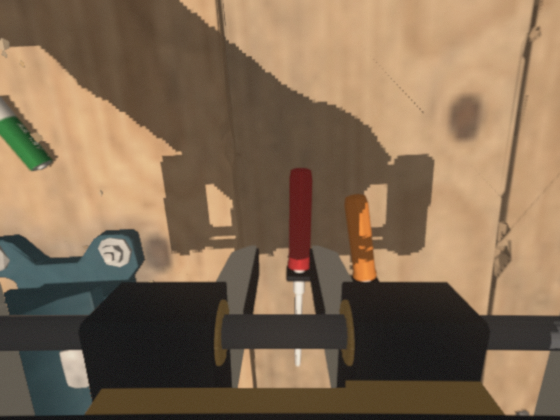

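The wrist view shows the red handle at cols 289–312 with its guard at row 272. The orange driver A is at cols 347–378, so the fingers have just enough room.

Request:
jog_arm(deltas=[{"delta_pos": [-0.009,0.048,-0.03],"turn": [-0.002,0,0],"grip": -0.4},{"delta_pos": [-0.009,0.05,0],"turn": [-0.002,0,0],"grip": -0.4},{"delta_pos": [-0.009,0.05,0.08],"turn": [-0.002,0,0],"grip": -0.4},{"delta_pos": [-0.009,0.05,0.16],"turn": [-0.002,0,0],"grip": -0.4},{"delta_pos": [-0.009,0.05,0.22],"turn": [-0.002,0,0],"grip": -0.4},{"delta_pos": [-0.009,0.05,0.25],"turn": [-0.002,0,0],"grip": -0.4},{"delta_pos": [-0.009,0.05,0.253],"turn": [-0.002,0,0],"grip": -0.4},{"delta_pos": [-0.009,0.05,0.253],"turn": [-0.002,0,0],"grip": -1},{"delta_pos": [-0.009,0.05,0.253],"turn": [-0.002,0,0],"grip": -1},{"delta_pos": [-0.009,0.05,0.253],"turn": [-0.002,0,0],"grip": -1},{"delta_pos": [-0.009,0.05,0.253],"turn": [-0.002,0,0],"grip": -1}])

```text
t: 15.5
tcp_pos: [547.5, -136.3, 2.6]
ee_rot: [-2.276, -2.165, 0.002]
force: [-0.1, -0.3, 1.6]
width: 0.171
```

Request:
jog_arm(deltas=[{"delta_pos": [0,0,-0.1],"turn": [0,0,0],"grip": -1},{"delta_pos": [0,0,-0.3],"turn": [0,0,0],"grip": -1},{"delta_pos": [0,0,-0.5],"turn": [0,0,0],"grip": -1},{"delta_pos": [0,0,-0.6],"turn": [0,0,0],"grip": -1},{"delta_pos": [0,0,-0.6],"turn": [0,0,0],"grip": -1}])

```text
t: 16.0
tcp_pos: [549.5, -136.9, 125.6]
ee_rot: [2.273, 2.161, 0.004]
force: [0.3, 0.1, -1.4]
width: 0.17
```

Run:
```python
from h import *
o=readout.get_obs();print(o["width"]); go((511,98,120),89)
```

```text
0.17029236353652316
pos [ 1.1635 -0.2513  0.0247] turn [ 0.0005  0.0009 -0.2552] t 16.0 tcp [ 549.5 -136.9  125.6] q7 0.46
```

Request:
jog_arm(deltas=[{"delta_pos": [0.15,-0.03,0.02],"turn": [0,0.001,-0.025],"grip": -1},{"delta_pos": [0.3,-0.07,0.02],"turn": [0,0.001,-0.05],"grip": -1},{"delta_pos": [0.45,-0.1,0.02],"turn": [0,0.001,-0.075],"grip": -1},{"delta_pos": [0.6,-0.14,0.02],"turn": [0,0.001,-0.1],"grip": -1},{"delta_pos": [0.75,-0.18,0.02],"turn": [0,0.001,-0.125],"grip": -1},{"delta_pos": [0.9,-0.22,0.02],"turn": [0,0.001,-0.15],"grip": -1},{"delta_pos": [1.0,-0.25,0.02],"turn": [0,0.001,-0.175],"grip": -1},{"delta_pos": [1.0,-0.25,0.02],"turn": [0,0.001,-0.2],"grip": -1},{"delta_pos": [1.0,-0.25,0.02],"turn": [0,0.001,-0.225],"grip": -1},{"delta_pos": [1.0,-0.25,0.02],"turn": [0,0.001,-0.25],"grip": -1},{"delta_pos": [1.0,-0.25,0.02],"turn": [0,0.001,-0.255],"grip": -1},{"delta_pos": [1.0,-0.25,0.02],"turn": [0,0.001,-0.255],"grip": -1}])

```text
t: 17.2
tcp_pos: [508.3, 65.1, 119.4]
ee_rot: [-0.03, -3.139, -0.004]
force: [-0.4, -0.2, -1.2]
width: 0.17
```

Run:
```python
from h import *
go((511,97.7,68),89)
print(readout.get_obs()["width"])
```

```text
pos [-0.011   0.1627  0.2574] turn [ 0.0004 -0.0003 -0.0002] t 17.2 tcp [508.3  65.1 119.4] q7 1.34
0.17031836704549144
```

Request:
jog_arm(deltas=[{"delta_pos": [-0.011,0.163,0],"turn": [0,0,0],"grip": -1},{"delta_pos": [-0.011,0.163,0.15],"turn": [0,0,0],"grip": -1},{"delta_pos": [-0.011,0.163,0.257],"turn": [0,0,0],"grip": -1},{"delta_pos": [-0.011,0.163,0.257],"turn": [0,0,0],"grip": -1},{"delta_pos": [-0.011,0.163,0.257],"turn": [0,0,0],"grip": -1},{"delta_pos": [-0.011,0.163,0.257],"turn": [0,0,0],"grip": -1}])

```text
t: 17.8
tcp_pos: [511.7, 97.7, 68.8]
ee_rot: [-0.032, -3.141, -0.004]
force: [0.0, 1.0, -1.1]
width: 0.164
```

Run:
```python
from h import *
o=readout.get_obs();print(o["tcp_pos"],o["width"])
c=cams.get_calibration("wrist"); im=cams.grab_frame("wrist"); np.savez("w8.npz",**c); cv2.imwrite("pics/w8.png",im[:,:,::-1])
for b,s,cc in blobs(handles(im),200):
    X=cast(c,np.argwhere(b)[:,::-1],74)[:,:2]
    if abs(X.mean(0)[1]-98)>30: continue
    print(s); [print(r,cast(c,[[np.where(b[r])[0].min()-.5,r],[np.where(b[r])[0].max()+.5,r]],74)[:,:2].mean(0).round(1)) for r in (210,230,250)]
cv2.imwrite("pics/w8c.png",cv2.resize(im[170:310,170:430],(780,420),interpolation=2)[:,:,::-1])
```

```text
[511.6504989   97.72865747  68.77936973] 0.16354105330252575
```

View pics/w8c.png

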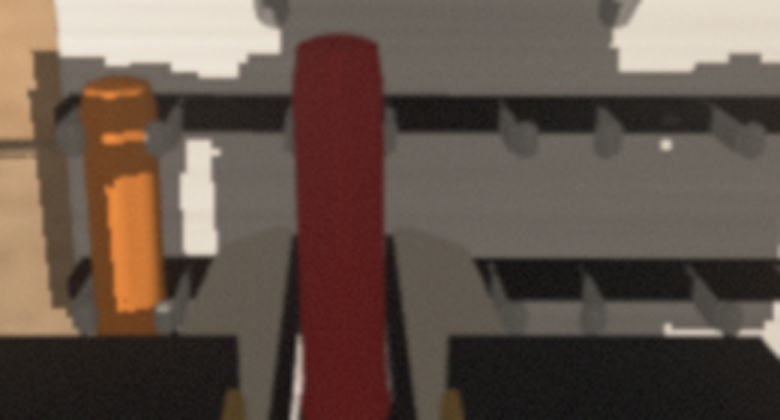

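The crop shows the red handle (mid col 339) centred between clip 3's jaw edges (285 and 396). The first driver is gripped by both jaw pairs of clip 4.

Request:
jog_arm(deltas=[{"delta_pos": [0,0.001,0.07],"turn": [0,0,0],"grip": -1},{"delta_pos": [0,0.001,0.12],"turn": [0,0,0],"grip": -1},{"delta_pos": [0,0.001,0.145],"turn": [0,0,0],"grip": -1},{"delta_pos": [0,0.001,0.16],"turn": [0,0,0],"grip": -1},{"delta_pos": [0,0.001,0.175],"turn": [0,0,0],"grip": -1},{"delta_pos": [0,0.001,0.187],"turn": [0,0,0],"grip": -1}])

```text
t: 18.45
tcp_pos: [513.1, 98.0, 32.3]
ee_rot: [0.032, 3.139, 0.005]
force: [0.5, -1.3, 7.2]
width: 0.168
```

Request:
jog_arm(deltas=[{"delta_pos": [0,0,0.012],"turn": [0,0,0],"grip": -1},{"delta_pos": [0,0,0.025],"turn": [0,0,0],"grip": -1},{"delta_pos": [0,0,0.025],"turn": [0,0,0],"grip": -1}])

```text
t: 18.75
tcp_pos: [512.8, 97.5, 27.1]
ee_rot: [0.032, 3.139, 0.004]
force: [1.3, -1.5, -4.2]
width: 0.173
```

Request:
jog_arm(deltas=[{"delta_pos": [0,0,0.01],"turn": [0,0,0],"grip": -1},{"delta_pos": [0,0,0.02],"turn": [0,0,0],"grip": -1},{"delta_pos": [0,0,0.025],"turn": [0,0,0],"grip": -1},{"delta_pos": [0,0,0.025],"turn": [0,0,0],"grip": -1}])

```text
t: 19.15
tcp_pos: [514.3, 97.5, 24.5]
ee_rot: [0.033, 3.136, 0.004]
force: [-1.3, -2.4, 17.6]
width: 0.169
```

Snapped in: the force dropped, then rose again on the bars. Release and go for driver A.

Request:
jog_arm(deltas=[{"delta_pos": [0,0,-0.005],"turn": [0,0,0],"grip": -0.45},{"delta_pos": [0,0,-0.005],"turn": [0,0,0],"grip": -0.45},{"delta_pos": [0,0,-0.005],"turn": [0,0,0],"grip": -0.45},{"delta_pos": [0,0,-0.005],"turn": [0,0,0],"grip": -0.45},{"delta_pos": [0,0,-0.1],"turn": [0,0,0],"grip": -0.45},{"delta_pos": [0,0,-0.3],"turn": [0,0,0],"grip": -0.45},{"delta_pos": [0,0,-0.5],"turn": [0,0,0],"grip": -0.45},{"delta_pos": [0,0,-0.6],"turn": [0,0,0],"grip": -0.3},{"delta_pos": [0,0,-0.6],"turn": [0,0,0],"grip": -0.3}])

```text
t: 20.05
tcp_pos: [515.5, 97.7, 147.1]
ee_rot: [0.033, 3.129, 0.007]
force: [-0.3, -0.5, -0.3]
width: 0.341
```

Run:
```python
from h import *
c=cams.get_calibration("wrist"); im=cams.grab_frame("wrist"); cv2.imwrite("pics/w9.png",im[:,:,::-1])
for b,s,cc in blobs(handles(im),200):
    X=cast(c,np.argwhere(b)[:,::-1],36)[:,:2]; print(s,X.mean(0).round(1),np.ptp(X,0).round(1),X.min(0).round(1))
drivers("top"); go((592,-100,160),7.3)
```

```text
[ 17 266  64  22 844] [ 580.4 -123.7] [20.5 59.5] [ 570.4 -153.7]
[329 207  24   7  72] mid [ 589.5 -137.3] ang -87.2 len 60.1 wid 15.1 grip [ 589.8 -143.8]
pos [-0.4155 -0.9769 -0.081 ] turn [0.0009 0.0003 0.2264] t 20.15 tcp [513.1  97.1 143.9] q7 1.28
```

Request:
jog_arm(deltas=[{"delta_pos": [-0.1,-0.1,-0.08],"turn": [0,0,0.022],"grip": -0.27},{"delta_pos": [-0.2,-0.25,-0.08],"turn": [0,0,0.045],"grip": -0.27},{"delta_pos": [-0.3,-0.4,-0.08],"turn": [0,0,0.068],"grip": -0.27},{"delta_pos": [-0.35,-0.55,-0.08],"turn": [0,0,0.091],"grip": -0.27},{"delta_pos": [-0.41,-0.7,-0.08],"turn": [0,0,0.114],"grip": -0.27},{"delta_pos": [-0.41,-0.85,-0.08],"turn": [0,0,0.137],"grip": -0.27},{"delta_pos": [-0.41,-0.97,-0.08],"turn": [0,0,0.16],"grip": -0.27},{"delta_pos": [-0.41,-0.97,-0.08],"turn": [0,0,0.183],"grip": -0.27},{"delta_pos": [-0.41,-0.97,-0.08],"turn": [0,0,0.206],"grip": -0.27},{"delta_pos": [-0.41,-0.97,-0.08],"turn": [0,0,0.226],"grip": -0.27},{"delta_pos": [-0.41,-0.97,-0.08],"turn": [0,0,0.226],"grip": -0.27},{"delta_pos": [-0.41,-0.97,-0.08],"turn": [0,0,0.226],"grip": -0.27}])

```text
t: 21.35
tcp_pos: [590.0, -98.2, 158.1]
ee_rot: [-2.069, -2.364, -0.005]
force: [-0.1, 0.1, 0.5]
width: 0.365
```

Run:
```python
from h import *
drivers("wrist",dbg="pics/w10.png")
go((592,-144,50),7.3)
```

```text
[273 210  15  57 752] mid [ 593.2 -141.7] ang -83.3 len 62.5 wid 15.0 grip [ 593.8 -147.3]
pos [-0.2287 -0.023   0.5419] turn [ 0.0004 -0.0004  0.0008] t 21.4 tcp [590.3 -98.3 158.5] q7 0.49
```

Request:
jog_arm(deltas=[{"delta_pos": [-0.233,-0.021,0.2],"turn": [0,0,0],"grip": -0.27},{"delta_pos": [-0.233,-0.021,0.4],"turn": [0,0,0],"grip": -0.27},{"delta_pos": [-0.233,-0.021,0.54],"turn": [0,0,0],"grip": -0.27},{"delta_pos": [-0.233,-0.021,0.54],"turn": [0,0,0],"grip": -0.27},{"delta_pos": [-0.233,-0.021,0.65],"turn": [0,0,0],"grip": -0.27},{"delta_pos": [-0.233,-0.021,0.74],"turn": [0,0,0],"grip": -0.27},{"delta_pos": [-0.233,-0.021,0.78],"turn": [0,0,0],"grip": -0.27},{"delta_pos": [-0.233,-0.021,0.78],"turn": [0,0,0],"grip": -0.27},{"delta_pos": [-0.233,-0.021,0.78],"turn": [0,0,0],"grip": -1},{"delta_pos": [-0.233,-0.021,0.78],"turn": [0,0,0],"grip": -1},{"delta_pos": [-0.233,-0.021,0.78],"turn": [0,0,0],"grip": -1},{"delta_pos": [-0.233,-0.021,0.78],"turn": [0,0,0],"grip": -1}])

```text
t: 22.6
tcp_pos: [593.3, -144.8, 3.5]
ee_rot: [2.068, 2.362, 0.007]
force: [-0.7, -0.3, 3.4]
width: 0.166
```

Request:
jog_arm(deltas=[{"delta_pos": [0,0,-0.1],"turn": [0,0,0],"grip": -1},{"delta_pos": [0,0,-0.3],"turn": [0,0,0],"grip": -1},{"delta_pos": [0,0,-0.5],"turn": [0,0,0],"grip": -1},{"delta_pos": [0,0,-0.6],"turn": [0,0,0],"grip": -1},{"delta_pos": [0,0,-0.6],"turn": [0,0,0],"grip": -1}])

```text
t: 23.1
tcp_pos: [595.0, -146.0, 127.0]
ee_rot: [2.064, 2.357, 0.013]
force: [-0.6, 0.0, -0.6]
width: 0.165
```

Run:
```python
from h import *
o=readout.get_obs();print(o["width"]); go((512,146,120),89)
```

```text
0.16527488414827599
pos [ 1.502  -0.2189  0.0309] turn [ 0.0014  0.0014 -0.2261] t 23.1 tcp [ 595. -146.  127.] q7 0.58
```

Request:
jog_arm(deltas=[{"delta_pos": [0.15,-0.2,0.02],"turn": [0.001,0.001,-0.022],"grip": -1},{"delta_pos": [0.3,-0.22,0.02],"turn": [0.001,0.001,-0.045],"grip": -1},{"delta_pos": [0.45,-0.22,0.02],"turn": [0.001,0.001,-0.068],"grip": -1},{"delta_pos": [0.6,-0.22,0.02],"turn": [0.001,0.001,-0.091],"grip": -1},{"delta_pos": [0.75,-0.22,0.02],"turn": [0.001,0.001,-0.114],"grip": -1},{"delta_pos": [0.9,-0.22,0.02],"turn": [0.001,0.001,-0.137],"grip": -1},{"delta_pos": [1.0,-0.22,0.02],"turn": [0.001,0.001,-0.16],"grip": -1},{"delta_pos": [1.0,-0.22,0.02],"turn": [0.001,0.001,-0.183],"grip": -1},{"delta_pos": [1.0,-0.22,0.02],"turn": [0.001,0.001,-0.206],"grip": -1},{"delta_pos": [1.0,-0.22,0.02],"turn": [0.001,0.001,-0.226],"grip": -1},{"delta_pos": [1.0,-0.22,0.02],"turn": [0.001,0.001,-0.226],"grip": -1}])

```text
t: 24.2
tcp_pos: [523.8, 46.4, 120.7]
ee_rot: [0.029, 3.141, 0.001]
force: [-0.7, -0.2, -1.4]
width: 0.17
```

Run:
```python
from h import *
go((512,145.7,68),89)
print(readout.get_obs()["width"])
```

```text
pos [0.068  0.4953 0.2639] turn [ 0.0001  0.     -0.0002] t 24.2 tcp [523.8  46.4 120.7] q7 1.37
0.17039098381631423
```

Request:
jog_arm(deltas=[{"delta_pos": [0.06,0.25,0],"turn": [0,0,0],"grip": -1},{"delta_pos": [0.068,0.495,0],"turn": [0,0,0],"grip": -1},{"delta_pos": [0.068,0.495,0],"turn": [0,0,0],"grip": -1},{"delta_pos": [0.068,0.495,0.13],"turn": [0,0,0],"grip": -1},{"delta_pos": [0.068,0.495,0.263],"turn": [0,0,0],"grip": -1},{"delta_pos": [0.068,0.495,0.263],"turn": [0,0,0],"grip": -1},{"delta_pos": [0.068,0.495,0.263],"turn": [0,0,0],"grip": -1},{"delta_pos": [0.068,0.495,0.263],"turn": [0,0,0],"grip": -1}])

```text
t: 25.0
tcp_pos: [512.7, 145.7, 69.0]
ee_rot: [0.031, 3.14, 0.002]
force: [0.5, 0.0, -0.4]
width: 0.165
```

Run:
```python
from h import *
o=readout.get_obs();print(o["tcp_pos"],o["width"])
c=cams.get_calibration("wrist"); im=cams.grab_frame("wrist"); cv2.imwrite("pics/w11c.png",cv2.resize(im[170:310,150:430],(784,392),interpolation=2)[:,:,::-1])
drivers("top")
```

```text
[512.6887993  145.73746776  68.99550677] 0.16526330030109393
```

View pics/w11c.png

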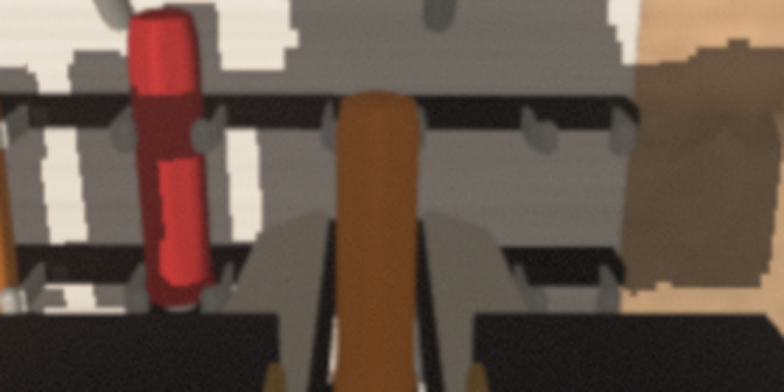

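The crop shows the handle (mid col 377) between clip 2's jaw edges (322 and 427), centred within 1 mm. Red is seated in clip 3.

Request:
jog_arm(deltas=[{"delta_pos": [0,-0.002,0.07],"turn": [0,0,0],"grip": -1},{"delta_pos": [0,-0.002,0.12],"turn": [0,0,0],"grip": -1},{"delta_pos": [0,-0.002,0.145],"turn": [0,0,0],"grip": -1},{"delta_pos": [0,-0.002,0.16],"turn": [0,0,0],"grip": -1},{"delta_pos": [0,-0.002,0.175],"turn": [0,0,0],"grip": -1},{"delta_pos": [0,-0.002,0.187],"turn": [0,0,0],"grip": -1}])

```text
t: 25.7
tcp_pos: [514.3, 145.7, 32.3]
ee_rot: [0.03, 3.136, 0.003]
force: [2.4, -0.7, 3.8]
width: 0.168
```

Request:
jog_arm(deltas=[{"delta_pos": [0,0,0.012],"turn": [0,0,0],"grip": -1},{"delta_pos": [0,0,0.025],"turn": [0,0,0],"grip": -1},{"delta_pos": [0,0,0.025],"turn": [0,0,0],"grip": -1}])

```text
t: 26.0
tcp_pos: [514.3, 145.5, 26.7]
ee_rot: [0.03, 3.137, 0.003]
force: [2.3, -0.4, -3.8]
width: 0.171
```

Request:
jog_arm(deltas=[{"delta_pos": [0,0,0.01],"turn": [0,0,0],"grip": -1},{"delta_pos": [0,0,0.02],"turn": [0,0,0],"grip": -1},{"delta_pos": [0,0,0.025],"turn": [0,0,0],"grip": -1},{"delta_pos": [0,0,0.025],"turn": [0,0,0],"grip": -1}])

```text
t: 26.4
tcp_pos: [516.4, 145.6, 25.6]
ee_rot: [0.031, 3.132, 0.004]
force: [-1.6, -2.6, 25.5]
width: 0.165
```

Request:
jog_arm(deltas=[{"delta_pos": [0,0,-0.005],"turn": [0,0,0],"grip": -0.45},{"delta_pos": [0,0,-0.005],"turn": [0,0,0],"grip": -0.45},{"delta_pos": [0,0,-0.005],"turn": [0,0,0],"grip": -0.45},{"delta_pos": [0,0,-0.005],"turn": [0,0,0],"grip": -0.45},{"delta_pos": [0,0,-0.1],"turn": [0,0,0],"grip": -0.45},{"delta_pos": [0,0,-0.3],"turn": [0,0,0],"grip": -0.45},{"delta_pos": [0,0,-0.5],"turn": [0,0,0],"grip": -0.45},{"delta_pos": [0,0,-0.6],"turn": [0,0,0],"grip": -0.3},{"delta_pos": [0,0,-0.6],"turn": [0,0,0],"grip": -0.3}])

```text
t: 27.3
tcp_pos: [516.8, 145.9, 148.1]
ee_rot: [0.031, 3.126, 0.007]
force: [-0.1, 0.3, 0.8]
width: 0.346
```

Run:
```python
from h import *
im=cams.grab_frame("wrist"); s=cams.grab_frame("side"); 
cv2.imwrite("pics/fin1.png",np.hstack([cv2.resize(im[100:320,150:430],(400,314)),cv2.resize(s[140:280,190:370],(400,314),interpolation=2)])[:,:,::-1])
go((417,125,60),0)
```

```text
pos [ 0.4888 -0.1113  0.42  ] turn [0.0013 0.0008 0.2469] t 27.4 tcp [514.5 145.2 144.9] q7 1.19
```

View pics/fin1.png

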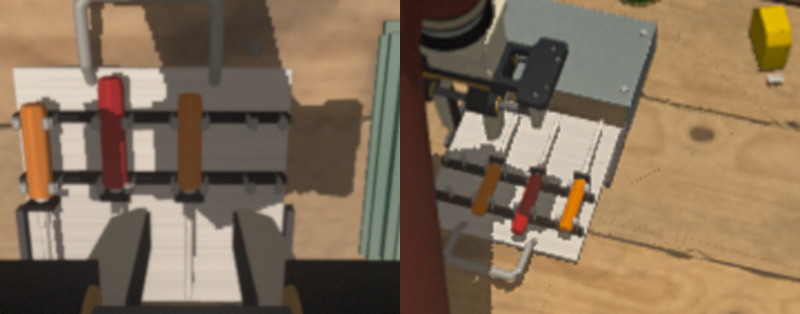

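Both views show three handles seated in clips 4, 3 and 2, each across both bars, with clip 1 empty. Now I'll grip the pull and push the tray home.

Request:
jog_arm(deltas=[{"delta_pos": [0.1,-0.02,0],"turn": [0.001,0.001,0.023],"grip": -0.25},{"delta_pos": [0.2,-0.05,0],"turn": [0.001,0.001,0.046],"grip": -0.25},{"delta_pos": [0.3,-0.08,0],"turn": [0.001,0.001,0.069],"grip": -0.25},{"delta_pos": [0.4,-0.11,0],"turn": [0.001,0.001,0.092],"grip": -0.25},{"delta_pos": [0.49,-0.11,0],"turn": [0.001,0.001,0.115],"grip": -0.25},{"delta_pos": [0.49,-0.11,0],"turn": [0.001,0.001,0.138],"grip": -0.25},{"delta_pos": [0.49,-0.11,0],"turn": [0.001,0.001,0.161],"grip": -0.25},{"delta_pos": [0.49,-0.11,0],"turn": [0.001,0.001,0.184],"grip": -0.25},{"delta_pos": [0.49,-0.11,0],"turn": [0.001,0.001,0.207],"grip": -0.25},{"delta_pos": [0.49,-0.11,0],"turn": [0.001,0.001,0.23],"grip": -0.25},{"delta_pos": [0.49,-0.11,0.1],"turn": [0.001,0.001,0.247],"grip": -0.25},{"delta_pos": [0.49,-0.11,0.2],"turn": [0.001,0.001,0.247],"grip": -0.25}])

```text
t: 28.6
tcp_pos: [415.4, 125.0, 102.2]
ee_rot: [-2.223, -2.218, 0.001]
force: [0.9, -0.6, -0.5]
width: 0.379
```

Run:
```python
from h import *
go((417,126,13),0)
```

```text
pos [0.0048 0.0086 0.4461] turn [-0.0002 -0.0001 -0.0004] t 28.6 tcp [415.4 125.  102.2] q7 -0.01
```

Request:
jog_arm(deltas=[{"delta_pos": [0.005,0.009,0.1],"turn": [0,0,0],"grip": -0.25},{"delta_pos": [0.005,0.009,0.25],"turn": [0,0,0],"grip": -0.25},{"delta_pos": [0.005,0.009,0.37],"turn": [0,0,0],"grip": -0.25},{"delta_pos": [0.005,0.009,0.44],"turn": [0,0,0],"grip": -0.25},{"delta_pos": [0.005,0.009,0.44],"turn": [0,0,0],"grip": -0.25},{"delta_pos": [0.005,0.009,0.44],"turn": [0,0,0],"grip": -1},{"delta_pos": [0.005,0.009,0.44],"turn": [0,0,0],"grip": -1},{"delta_pos": [0.005,0.009,0.44],"turn": [0,0,0],"grip": -1},{"delta_pos": [0.005,0.009,0.44],"turn": [0,0,0],"grip": -1},{"delta_pos": [0.005,0.009,0.44],"turn": [0,0,0],"grip": -1}])

```text
t: 29.6
tcp_pos: [418.7, 126.2, 14.9]
ee_rot: [2.224, 2.218, 0.003]
force: [2.1, -1.1, 1.9]
width: 0.095
```

Request:
jog_arm(deltas=[{"delta_pos": [0,0.04,0],"turn": [0,0,0],"grip": -1},{"delta_pos": [0,0.09,0],"turn": [0,0,0],"grip": -1},{"delta_pos": [-0.002,0.15,0],"turn": [0,0,0],"grip": -1},{"delta_pos": [-0.004,0.21,0],"turn": [0,0,0],"grip": -1},{"delta_pos": [-0.006,0.27,0],"turn": [0,0,0],"grip": -1},{"delta_pos": [-0.008,0.33,0],"turn": [0,0,0],"grip": -1},{"delta_pos": [-0.01,0.39,0],"turn": [0,0,0],"grip": -1},{"delta_pos": [-0.012,0.45,0],"turn": [0,0,0],"grip": -1},{"delta_pos": [-0.014,0.5,0],"turn": [0,0,0],"grip": -1},{"delta_pos": [-0.015,0.55,0],"turn": [0,0,0],"grip": -1},{"delta_pos": [-0.015,0.58,0],"turn": [0,0,0],"grip": -1},{"delta_pos": [-0.015,0.6,0],"turn": [0,0,0],"grip": -1}])

```text
t: 30.8
tcp_pos: [539.1, 123.2, 15.0]
ee_rot: [2.224, 2.218, 0.003]
force: [-2.4, 2.0, 2.5]
width: 0.096
```

Request:
jog_arm(deltas=[{"delta_pos": [0,0.02,0],"turn": [0,0,0],"grip": -1},{"delta_pos": [0,0.04,0],"turn": [0,0,0],"grip": -1},{"delta_pos": [0,0.06,0],"turn": [0,0,0],"grip": -1},{"delta_pos": [0,0.08,0],"turn": [0,0,0],"grip": -1},{"delta_pos": [0,0.08,0],"turn": [0,0,0],"grip": -1}])

```text
t: 31.3
tcp_pos: [546.4, 123.1, 14.9]
ee_rot: [-2.214, -2.21, 0.017]
force: [-14.9, 1.0, 15.4]
width: 0.097
```

Request:
jog_arm(deltas=[{"delta_pos": [0,0.05,0],"turn": [0,0,0],"grip": -1},{"delta_pos": [0,0.06,0],"turn": [0,0,0],"grip": -1},{"delta_pos": [0,0.06,0],"turn": [0,0,0],"grip": -1}])

```text
t: 31.6
tcp_pos: [546.0, 123.1, 14.7]
ee_rot: [-2.199, -2.196, 0.046]
force: [-18.5, 0.3, 21.8]
width: 0.097
```

Request:
jog_arm(deltas=[{"delta_pos": [0,0,0],"turn": [0,0,0],"grip": -1},{"delta_pos": [0,0,0],"turn": [0,0,0],"grip": -0.25},{"delta_pos": [0,0,0],"turn": [0,0,0],"grip": -0.25},{"delta_pos": [0,0,0],"turn": [0,0,0],"grip": -0.25},{"delta_pos": [0,0,0],"turn": [0,0,0],"grip": -0.25},{"delta_pos": [0,0,-0.2],"turn": [0,0,0],"grip": -0.25},{"delta_pos": [0,0,-0.5],"turn": [0,0,0],"grip": -0.25},{"delta_pos": [0,0,-0.8],"turn": [0,0,0],"grip": -0.25},{"delta_pos": [0,-0.3,-0.9],"turn": [0,0,0],"grip": -0.25},{"delta_pos": [0,-0.5,-0.9],"turn": [0,0,0],"grip": -0.25},{"delta_pos": [0,-0.5,-0.9],"turn": [0,0,0],"grip": -0.25}])

```text
t: 32.7
tcp_pos: [449.8, 122.6, 200.3]
ee_rot: [-2.196, -2.195, 0.046]
force: [0.1, 0.5, -0.2]
width: 0.378
```

Run:
```python
from h import *
im=cams.grab_frame("wrist"); s=cams.grab_frame("side")
cv2.imwrite("pics/fin2.png",np.hstack([cv2.resize(im[60:340,250:560],(400,361)),cv2.resize(s[120:300,180:380],(400,361),interpolation=2)])[:,:,::-1])
o=readout.get_obs(); print(o["t"],o["tcp_pos"],o["force"])
```

```text
32.8 [453.27932354 122.96997721 199.67909045] [ 1.18560703  0.63393501 -0.02343079]
```

View pics/fin2.png

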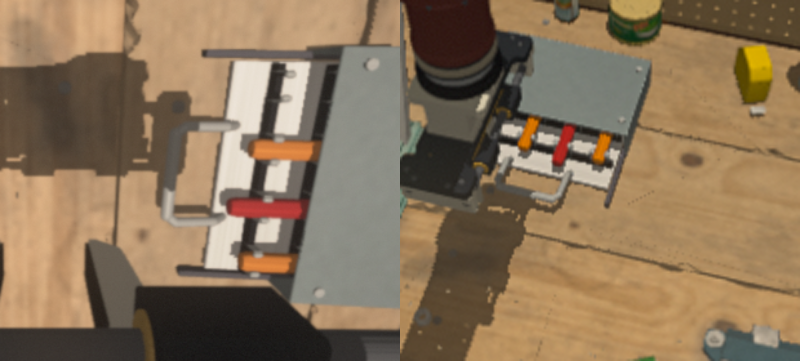

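```bash
python3 -c "
from plant import job_done
print(job_done())"
```

```text
the job is handed in; nothing more can be done
None
```

I pulled the tray out to its stop, then pressed the three screwdrivers that were there (two orange, one red) into clips 4, 3 and 2. I then pushed the tray home, let go, backed off and handed in at about 33 s. No verdict came back.

- **Clips:** for each screwdriver the press force dropped partway down and rose again on the bars. Pictures before the push home showed all three lying across both bars with blades towards the hood. The grip points looked to be within about 6 mm lengthways (limit 15 mm).
- **Tray:** it moved about 130 mm back and stopped at its end with about 15–18 N. The last pictures showed it home under the hood and the screwdrivers lying flat.
- **Bystanders:** nothing I did went near the tape measure, the offcut or the nut, but I did not measure them again at the end.
- **Disagreement:** the top and wrist cameras differed by 2–3 mm on positions, so I averaged them and checked the clip fit close up with the wrist camera.
- **Picture budget:** I viewed 17 pictures against the budget of 14. The three extra were the check before the third press and the checks before and after pushing the tray home.

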